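# Chill the light-sensitive samples

### The arm

A 7-joint arm with a two-finger parallel gripper is mounted at the origin on the work surface. World frame = base frame: x ahead of the robot, y to its left, z up, the work surface at z = 0. Lengths are in m, angles in rad, forces in N, time in s.
With the tool pointing down it reaches from about 0.425 to 0.95 m from the base axis. Payload 16.7 kg.
Tool frame: the origin (TCP) lies midway between the tips of the shut fingers; the grasp point (between the pads) lies 19 mm behind it; z points along the fingers, y is the line along which they close (so a half turn about z gives the same grasp; the last joint's range is limited). The gripper opens to 94 mm and grips with 3 to 60 N. Pads are 16 mm wide; open, the fingers measure 119 mm over their backs; the gripper's body (75 mm by 177 mm) begins 78 mm behind the grasp point.
Start: joints at [-0.149, 0.426, 0.074, 1.606, -0.034, 1.111, -0.067], TCP at [0.675, -0, 0.205] pointing down, gripper open.
Joint ranges: [-2.85, 2.85], [-0.5, 2.14], [-1.23, 1.37], [0.21, 2.46], [-1.02, 4.16], [0.16, 2.05], [-2.73, 2.73]. Speed limits (rad/s): [1.89, 1.89, 2.39, 2.39, 3.01, 3.01, 3.01].

### API

Orientations are given as a unit quaternion [w, x, y, z].
In Python, from cell import env gives the robot as it stands.
- The arm moves only by the tool carry_out, never from a script. Its argument "steps" is a list of rows, each an object with "translation": the shift along the tool's x, y, z each as a share of 0.6 m, from -1 to 1, a list of three; "angular": the turn, a rotation vector about the tool's x, y, z each as a share of 60 degrees, from -1 to 1, a list of three; "gripper": the closure, from -1 (fully open) to 1 (shut). A call has exactly 10 rows; each row is the pose to reach, as a shift and turn from the pose commanded when the call began, along the tool's axes at that moment; what a row does not reach only later rows make up. A row lasts 1/8 s, in which the tool goes at most 62.5 mm and 10.7 degrees, less where a joint would pass 70% of its speed; a pose out of reach is approached as far as the arm can. A call with a number of a shift or a turn outside -1 to 1 is refused whole. A call with a gripper value outside its range is refused whole. The fingers move at their own pace and stop on an object; "grip_force" is the grip in N (left out, the last holds). Time passes only in rows, so rows that repeat a pose let the fingers close, or fill a call up. It gives the time, the measured TCP pose, the force, the opening and the grip force at its end, in the units of the state.
- env.observe(): the state, without advancing time (a new reading comes with each control period).
- env.capture(name): name is "scene" or "side" or "wrist"; returns the picture (384x512x3 uint8, red, green, blue); there is no depth.
- env.calibration(name): a dict with "mtx" (3x3 intrinsics, pixels), "k1" (the pictures are not rectified: a ray, as slopes to the right and down, at radius r is drawn at 1 + k1 r^2 times it, then the intrinsics apply), "R" (3x3) and "t" (3): a world point X has camera coordinates R X + t; the wrist camera has in their place "tool_from_camera" (4x4, takes a point from camera to tool coordinates, whose origin is the TCP and whose axes are the flange's). Camera axes: x right, y down, z forward; pixel columns grow to the right and rows downward; lengths in m; the calibration is good to about 2 mm. A picture is of the moment at which its call begins: read the wrist's pose just before it. calibration takes no time and is no camera call.
- env.job_done(): hands the job in; it is judged then, once.
The state is a dict: "t": time; "joints": joint angles; "joint_vel": joint speeds; "effort": joint torques, N m; "eef_pos": TCP position; "orientation": TCP orientation; "wrist_force": force on the tool from outside, world axes, zero at the start; "ft_torque": the same for the moment, N m; "grip_width": finger opening in m; "grasp_force": force on a finger pad.
Only numpy, scipy, OpenCV 4.12 (cv2) and the standard library are available. Lean on these libraries where they do the work, as an engineer would, in place of code of your own. Each camera call takes 0.05 s, during which the arm holds its last target. There are 200 camera calls.

### The job

Get the light-sensitive samples chilling. First push the insulated tray snug and square against both stop bars of the cooling plate, then put every amber vial from the bench into it, long vials in the larger compartment and short ones in the smaller. Once all are in, lay the lid flat in the tray's recessed rim and then press the start button; the tray must end up still against both stops, with the other things on the bench left where they are.

Things in the scene. Friction and masses are not known exactly. Their poses are not given: they have to be found in the camera images.
- dock (a point): Point on the bare metal top (z 30 mm) of the fixed cooling plate where the tray's origin lies when the tray is against both stop bars. Unit 270 (x) x 250 (y) x 30 mm, centred 60 mm towards -x and 28 mm towards -y of it. Stop bars 12 mm high, 10 mm thick: far one 170 mm long, inner face 57 mm towards +x; left one 130 mm long, inner face 77 mm towards +y of this point
- tray: Loose white tray on the cooling plate, 114 (x) x 154 (y) x 66 mm, 0.35 to 0.6 kg; slides when pushed. Origin: centre of underside. Floor 6 mm; walls 13 mm thick to a ledge 58 mm up, then a 4 mm lip: a recess 106 x 146 mm, 8 mm deep for the lid. A divider (y -12 to -6 mm, 52 mm high) parts it in two
- large (a point): Centre of the floor of the larger compartment (88 x 70 mm, x by y, floor 6 mm above the tray's underside, 52 mm deep below the ledge)
- small (a point): Centre of the floor of the smaller compartment (88 x 52 mm, x by y, same depth)
- lid: Loose flat grey lid, 100 (x) x 140 (y) x 6 mm, 0.1 to 0.17 kg, lying handle up on the bench. Origin: centre of underside. Black bar handle at the centre, 14 (x) x 60 (y) mm, top 34 mm above the underside. Seated, its underside rests on the tray's ledge 58 mm above the tray's underside, long sides together, 3 mm play all round
- start (a joint): Grey start button on the front strip of the cooling plate: travel downward in m, 0 released, 0.006 fully down; a spring needing about 5 N pushes it back. It counts as pressed beyond 0.004
- start_top (a point): Centre of the top of the start button, 14 mm radius, pressed straight down
- tube_rack: Bystander: loose grey tube rack block, 100 x 160 x 45 mm, origin under its centre
- tip_box: Bystander: loose blue box with white cover, 120 x 85 x 75 mm, origin under its centre
- beaker: Bystander: loose glass beaker, 72 mm across, 90 mm high, origin under its centre
- dish: Bystander: loose yellow shallow dish, 110 mm across, 16 mm high, origin under its centre
- long1: Square-bodied amber glass sample vial with a white screw cap, lying on its side on the bench at the start; 50 mm long over all, 20 x 20 mm body, round cap 18 mm across and 10 mm long at its +x end, about 30 g. Origin at the centre of the vial; x runs along its length. None if this vial is absent from this start
- long2: Square-bodied amber glass sample vial with a white screw cap, lying on its side on the bench at the start; 50 mm long over all, 20 x 20 mm body, round cap 18 mm across and 10 mm long at its +x end, about 30 g. Origin at the centre of the vial; x runs along its length. None if this vial is absent from this start
- long3: Square-bodied amber glass sample vial with a white screw cap, lying on its side on the bench at the start; 50 mm long over all, 20 x 20 mm body, round cap 18 mm across and 10 mm long at its +x end, about 30 g. Origin at the centre of the vial; x runs along its length. None if this vial is absent from this start
- short1: Square-bodied amber glass sample vial with a white screw cap, lying on its side on the bench at the start; 30 mm long over all, 20 x 20 mm body, round cap 18 mm across and 10 mm long at its +x end, about 20 g. Origin at the centre of the vial; x runs along its length. None if this vial is absent from this start
- short2: Square-bodied amber glass sample vial with a white screw cap, lying on its side on the bench at the start; 30 mm long over all, 20 x 20 mm body, round cap 18 mm across and 10 mm long at its +x end, about 20 g. Origin at the centre of the vial; x runs along its length. None if this vial is absent from this start
- short3: Square-bodied amber glass sample vial with a white screw cap, lying on its side on the bench at the start; 30 mm long over all, 20 x 20 mm body, round cap 18 mm across and 10 mm long at its +x end, about 20 g. Origin at the centre of the vial; x runs along its length. None if this vial is absent from this start
There are look-alikes about, which are no part of the job. Leave any purple look-alike of the short2 alone. What is shaped like the lid but blue or purple is not meant.

How it is judged:
On the way, in this order (a step that is already met when the one before it is completed fails the run):
1. the tray is against both stop bars (x of tray in the frame of dock between -0.005 and 0.005 m and y of tray in the frame of dock between -0.005 and 0.005 m and z of tray in the frame of dock below 0.004 m and angle between the x axis of tray and the x axis of dock, either way round below 0.04 rad), for 0.2 s.
2. every vial present lies in its compartment of the tray (x of long1 in the frame of tray between -0.044 and 0.044 m and y of long1 in the frame of tray between -0.006 and 0.064 m and z of long1 in the frame of tray between 0 and 0.058 m and x of long2 in the frame of tray between -0.044 and 0.044 m and y of long2 in the frame of tray between -0.006 and 0.064 m and z of long2 in the frame of tray between 0 and 0.058 m and x of long3 in the frame of tray between -0.044 and 0.044 m and y of long3 in the frame of tray between -0.006 and 0.064 m and z of long3 in the frame of tray between 0 and 0.058 m and x of short1 in the frame of tray between -0.044 and 0.044 m and y of short1 in the frame of tray between -0.064 and -0.012 m and z of short1 in the frame of tray between 0 and 0.058 m and x of short2 in the frame of tray between -0.044 and 0.044 m and y of short2 in the frame of tray between -0.064 and -0.012 m and z of short2 in the frame of tray between 0 and 0.058 m and x of short3 in the frame of tray between -0.044 and 0.044 m and y of short3 in the frame of tray between -0.064 and -0.012 m and z of short3 in the frame of tray between 0 and 0.058 m), for 0.2 s.
3. the lid lies flat in the tray's recess (z of lid in the frame of tray between 0.055 and 0.0605 m and angle between lid's own z axis and vertical below 0.03 rad and horizontal distance between lid and tray below 0.008 m and angle between the x axis of lid and the x axis of tray, either way round below 0.08 rad), for 0.2 s.
4. the start button is pressed (value of joint start above 0.004 m), for 0.05 s.
At the end, for the whole second after the job is handed in: The tray is within 5 mm of its place against both stop bars and square to 0.04 rad, long vials in the larger and short vials in the smaller compartment, the lid flat on the tray's ledge (height within 3 mm, tilt under 0.03 rad), everything at rest (all of step 1 and all of step 2 and all of step 3 and linear speed of each of long1, long2, long3, short1, short2, short3, tray, lid below 0.01 m/s); the robot touches nothing.
It fails at once if a bystander (tube rack, tip box, beaker, dish) is moved more than 3 cm (distance of any of tube_rack, tip_box, beaker, dish from where it was at the start of the episode above 0.03 m).
Of long1, long2, long3, short1, short2, short3 only 4 to 6 are there at a start; the rules pass over those that are not, and their reading is None.
At some moment in a run one of long1, long2, long3, short1, short2, short3, lid may be knocked a few centimetres aside while the robot is not near it.
Once in a run the grip may slacken for a moment while it holds something.
It also fails if it takes over 210 s, if anything falls off the work surface, if the arm or the gripper's body presses on something with over 40 N, if the wrist force passes 120 N, or if a joint passes its speed limit or range.

## Working session

There is one attempt and no reset: what is moved stays moved. The work goes in short steps, Python scripts to look and compute and a tool call to move; the robot and the scene stay as the last step left them, time stands still between calls to the robot, and variables do not carry over. Pictures are saved under pics/ and viewed, at most 14 in all, crops included, and the job is handed in when it is done.

Besides the shell and the picture viewer there is one more tool, called by a JSON object that holds its "fn" and its "kwargs", one argument or row to a line. carry_out: Moves the arm, as the interface text tells. Its arguments: {"type":"object","properties":{"steps":{"type":"array"},"grip_force":{"type":"number"}},"required":["steps"]}

```bash
mkdir -p pics; ls; python3 - <<'E'
from cell import env
import cv2,numpy as np
s=env.observe()
print({k:np.round(v,3).tolist() for k,v in s.items()})
for n in ("scene","side"):
    im=env.capture(n); cv2.imwrite(f"pics/{n}0.png",im[:,:,::-1])
    c=env.calibration(n); print(n,{k:np.round(v,4).tolist() for k,v in c.items()})
print(env.calibration("wrist"))
a=cv2.imread("pics/scene0.png");cv2.imwrite("pics/scene0b.png",cv2.resize(a,(800,600),interpolation=cv2.INTER_CUBIC))
E
```

```text
pics
{'t': 0.0, 'joints': [-0.15, 0.427, 0.074, 1.607, -0.034, 1.111, -0.067], 'joint_vel': [-0.002, 0.0, 0.001, 0.0, -0.001, -0.002, 0.001], 'effort': [-0.004, -93.584, 3.665, -45.42, -0.049, 0.02, -0.0], 'eef_pos': [0.675, -0.0, 0.205], 'orientation': [-0.0, 0.707, 0.707, -0.0], 'wrist_force': [1.235, 0.197, -0.112], 'ft_torque': [0.037, -0.017, 0.074], 'grasp_force': 0.0, 'grip_width': 0.094}
scene {'mtx': [[470.6172, 0.0, 252.1348], [0.0, 470.6172, 192.395], [0.0, 0.0, 1.0]], 'k1': -0.131, 'R': [[-0.5188, 0.8549, -0.01], [0.6885, 0.4108, -0.5976], [-0.5068, -0.3169, -0.8017]], 't': [0.2696, -0.3317, 1.6864]}
side {'mtx': [[353.4663, 0.0, 247.6062], [0.0, 353.4663, 189.9473], [0.0, 0.0, 1.0]], 'k1': -0.0201, 'R': [[0.966, -0.2584, 0.0121], [-0.1366, -0.5492, -0.8245], [0.2197, 0.7948, -0.5658]], 't': [-0.5128, 0.1407, 0.8902]}
{'mtx': array([[339.75662562,   0.        , 258.47574886],
       [  0.        , 339.75662562, 190.52396569],
       [  0.        ,   0.        ,   1.        ]]), 'k1': -0.008489770233933425, 'tool_from_camera': array([[-8.82451233e-04, -9.58269005e-01, -2.85866640e-01,
         8.30488723e-02],
       [ 9.99999609e-01, -8.63337915e-04, -1.92890372e-04,
        -3.43233895e-04],
       [-6.19586445e-05, -2.85866699e-01,  9.58269391e-01,
        -1.78819329e-01],
       [ 0.00000000e+00,  0.00000000e+00,  0.00000000e+00,
         1.00000000e+00]])}
```

View pics/scene0b.png

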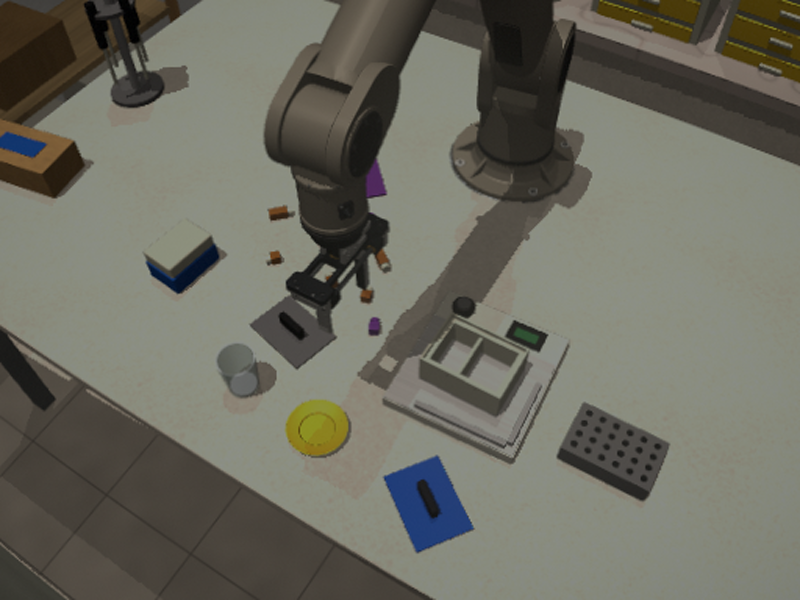

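View pics/side0.png

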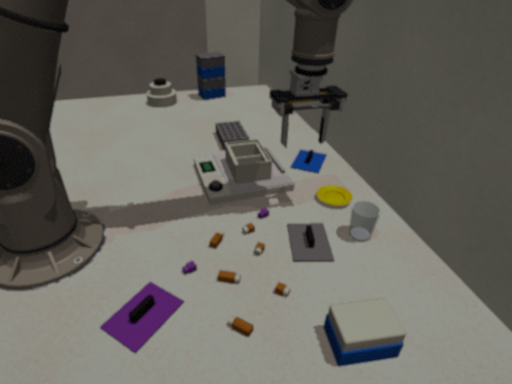

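The side view shows six amber vials: long ones near (216,240), (229,277) and (242,326), short ones near (248,229), (259,248) and (283,289). The purple look-alikes are at (263,213) and (190,267). The grey lid is at (310,240) and the tray sits on the plate at (247,160). Next I'll measure them.

```bash
cat > h.py <<'E'
from cell import env
import cv2,numpy as np
from scipy.spatial.transform import Rotation as Ro
def cam(n):
    c=env.calibration(n)
    if n=="wrist":
        s=env.observe();q=s["orientation"];T=np.eye(4)
        T[:3,:3]=Ro.from_quat([q[1],q[2],q[3],q[0]]).as_matrix();T[:3,3]=s["eef_pos"]
        W=T@c["tool_from_camera"];R=W[:3,:3];o=W[:3,3]
    else:
        R=np.array(c["R"]).T;o=-R@np.array(c["t"])
    return dict(K=np.array(c["mtx"]),k=c["k1"],R=R,o=o)
def und(c,uv):
    uv=np.asarray(uv,float).reshape(-1,1,2)
    return cv2.undistortPoints(uv,c["K"],np.array([c["k"],0,0,0.]))[:,0]
def plane(c,uv,z):
    p=und(c,uv);d=np.c_[p,np.ones(len(p))]@c["R"].T
    return c["o"]+d*((z-c["o"][2])/d[:,2])[:,None]
def proj(c,X):
    p=(np.asarray(X,float).reshape(-1,3)-c["o"])@c["R"]
    xy=p[:,:2]/p[:,2:];r=(xy**2).sum(1,keepdims=True);xy=xy*(1+c["k"]*r)
    return xy*np.diag(c["K"])[:2]+c["K"][:2,2]
def shot(n,name):
    c=cam(n);im=env.capture(n);cv2.imwrite(f"pics/{name}.png",im[:,:,::-1]);return c,im
def blobs(mask,amin):
    cs,_=cv2.findContours(mask.astype(np.uint8),cv2.RETR_EXTERNAL,cv2.CHAIN_APPROX_NONE)
    return [k for k in cs if cv2.contourArea(k)>=amin]
def amber(im):
    h=cv2.cvtColor(im,cv2.COLOR_RGB2HSV);return (h[...,0]>3)&(h[...,0]<17)&(h[...,1]>150)&(h[...,2]>70)
def state():
    s=env.observe();print("t",s["t"],"p",np.round(s["eef_pos"],4),"q",np.round(s["orientation"],3),"w",round(s["grip_width"],4),"F",np.round(s["wrist_force"],1),"gf",s["grasp_force"])
E
python3 - <<'E'
from h import *
for n in("scene","side"):
    c=cam(n);im=cv2.imread(f"pics/{n}0.png")[:,:,::-1]
    for b in blobs(amber(im),12):
        m=b[:,0].mean(0);r=cv2.minAreaRect(plane(c,b[:,0],.012)[:,:2].astype(np.float32))
        print(n,m.round(),np.round(r[0],3),np.round(r[1],3))
c=cam("side")
for nm,uv,z in(("lid",[[291,224],[323,224],[332,259],[290,260]],.006),("tray rim",[[225,148],[260,142],[270,162],[235,168]],.096),("bluelid",[[301,150],[326,154],[319,171],[292,165]],.006),("plate",[[194,159],[211,201],[292,187]],.03),("btn",[[216,186]],.04),("beaker",[[362,235]],0),("dish",[[334,196]],.016),("purp",[[263,213],[190,267]],.01)):
    print(nm,plane(c,uv,z)[:,:2].round(3).tolist())
c=cam("scene")
for nm,uv,z in(("lid",[[250,323],[291,296],[336,335],[296,366]],.006),("tray rim",[[421,357],[457,318],[528,355],[496,395]],.096),("plate",[[384,400],[512,458],[569,345]],.03),("btn",[[463,304]],.04),("rack",[[612,440]],.045)):
    print("S",nm,plane(c,np.array(uv)*.64,z)[:,:2].round(3).tolist())
shot("wrist","w0")
E
```

```text
scene [234. 188.] [ 0.513 -0.069] [0.017 0.016]
scene [176. 163.] [ 0.525 -0.284] [0.017 0.016]
scene [244. 164.] [ 0.418 -0.095] [0.03  0.016]
scene [178. 135.] [ 0.42  -0.353] [0.015 0.035]
side [243. 325.] [ 0.426 -0.353] [0.018 0.039]
side [280. 287.] [ 0.529 -0.282] [0.017 0.014]
side [227. 275.] [ 0.422 -0.218] [0.018 0.035]
side [260. 245.] [ 0.526 -0.145] [0.012 0.016]
side [216. 239.] [ 0.422 -0.093] [0.036 0.018]
side [250. 226.] [ 0.519 -0.069] [0.011 0.017]
lid [[0.632, -0.079], [0.717, -0.101], [0.682, -0.228], [0.582, -0.205]]
tray rim [[0.516, 0.228], [0.637, 0.242], [0.628, 0.108], [0.518, 0.099]]
bluelid [[0.821, 0.314], [0.899, 0.263], [0.823, 0.159], [0.749, 0.218]]
plate [[0.421, 0.298], [0.435, 0.046], [0.685, 0.057]]
btn [[0.461, 0.103]]
beaker [[0.803, -0.162]]
dish [[0.799, 0.0]]
purp [[0.571, -0.019], [0.345, -0.172]]
S lid [[0.683, -0.224], [0.59, -0.194], [0.621, -0.067], [0.716, -0.091]]
S tray rim [[0.631, 0.123], [0.528, 0.137], [0.534, 0.278], [0.632, 0.266]]
S plate [[0.704, 0.092], [0.689, 0.332], [0.433, 0.324]]
S btn [[0.457, 0.115]]
S rack [[0.582, 0.465]]
```

View pics/w0.png

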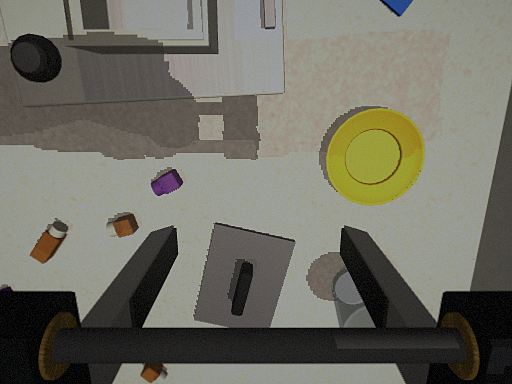

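The wrist picture shows the yellow dish at (375,155), the grey lid at (244,275), the dark button at (36,57), short and long vials at (123,226), (48,242) and (152,371), and a purple decoy at (167,182). I'll move over the tray and look.

{"fn": "carry_out", "kwargs": {
  "steps": [
    {"translation":[0.04,-0.04,-0.06],"angular":[0,0,0],"gripper":-1},
    {"translation":[0.1,-0.1,-0.14],"angular":[0,0,0],"gripper":-1},
    {"translation":[0.15,-0.16,-0.22],"angular":[0,0,0],"gripper":0},
    {"translation":[0.167,-0.175,-0.242],"angular":[0,0,0],"gripper":1},
    {"translation":[0.167,-0.175,-0.242],"angular":[0,0,0],"gripper":1},
    {"translation":[0.167,-0.175,-0.242],"angular":[0,0,0],"gripper":1},
    {"translation":[0.167,-0.175,-0.242],"angular":[0,0,0],"gripper":1},
    {"translation":[0.167,-0.175,-0.242],"angular":[0,0,0],"gripper":1},
    {"translation":[0.167,-0.175,-0.242],"angular":[0,0,0],"gripper":1},
    {"translation":[0.167,-0.175,-0.242],"angular":[0,0,0],"gripper":1}
  ]
}}

```text
t: 1.4
eef_pos: [0.57, 0.1001, 0.3505]
orientation: [-0.0, 0.707, 0.707, -0.0]
wrist_force: [-0.6, -0.5, 0.3]
grip_width: 0.0177
grasp_force: 0.0
```

```bash
python3 - <<'E'
from h import *
state();shot("wrist","w1")
E
```

```text
t 1.4 p [0.57   0.1001 0.3505] q [-0.     0.707  0.707 -0.   ] w 0.0177 F [-0.6 -0.5  0.3] gf 0.0
```

View pics/w1.png

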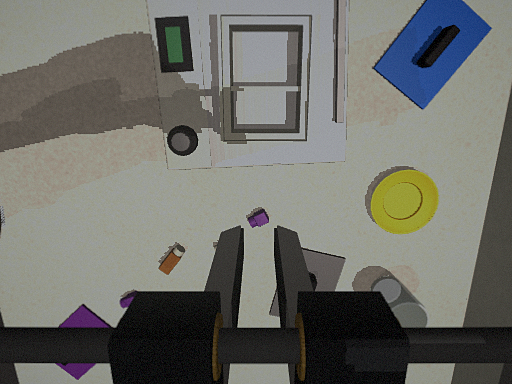

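The picture shows the tray rim (221,15)–(310,140), the plate's lower corners at (167,170) and (346,161), the button at (183,140) and the far bar at column 335. The left bar lies above the frame, so I'll move 0.1 m in +y and look again.

{"fn": "carry_out", "kwargs": {
  "steps": [
    {"translation":[0.06,0,0],"angular":[0,0,0],"gripper":1},
    {"translation":[0.13,0,0],"angular":[0,0,0],"gripper":1},
    {"translation":[0.167,0,0],"angular":[0,0,0],"gripper":1},
    {"translation":[0.167,0,0],"angular":[0,0,0],"gripper":1},
    {"translation":[0.167,0,0],"angular":[0,0,0],"gripper":1},
    {"translation":[0.167,0,0],"angular":[0,0,0],"gripper":1},
    {"translation":[0.167,0,0],"angular":[0,0,0],"gripper":1},
    {"translation":[0.167,0,0],"angular":[0,0,0],"gripper":1},
    {"translation":[0.167,0,0],"angular":[0,0,0],"gripper":1},
    {"translation":[0.167,0,0],"angular":[0,0,0],"gripper":1}
  ]
}}

```text
t: 2.7
eef_pos: [0.57, 0.2004, 0.3507]
orientation: [-0.0, 0.707, 0.707, -0.0]
wrist_force: [0.6, -1.2, -0.1]
grip_width: 0.0005
grasp_force: 0.0
```

```bash
python3 - <<'E'
from h import *
state();c,im=shot("wrist","w2")
import pickle;pickle.dump(c,open("c2.pkl","wb"))
a=im[0:250,100:420,::-1];cv2.imwrite("pics/w2b.png",cv2.resize(a,(768,600),interpolation=cv2.INTER_CUBIC))
E
```

```text
t 2.7 p [0.57   0.2004 0.3507] q [-0.     0.707  0.707 -0.   ] w 0.0005 F [ 0.6 -1.2 -0.1] gf 0.0
```

View pics/w2b.png

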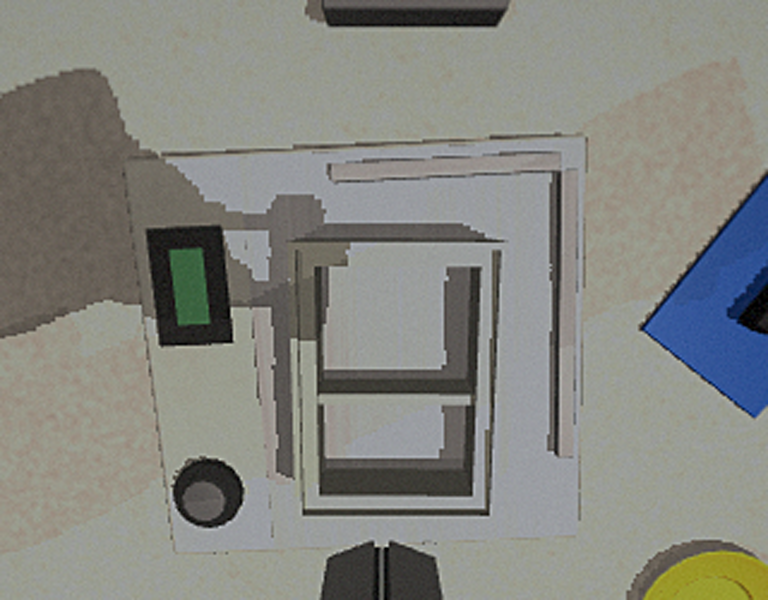

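The tray rim corners (crop pixels) are (290,242), (506,242), (489,515) and (303,514). The plate corners are (128,157), (585,137), (580,536) and (175,552), and the button is at (207,492). The far bar is at x≈560 and the left bar at y≈175.

```bash
python3 - <<'E'
from h import *
import pickle;c=pickle.load(open("c2.pkl","rb"))
f=lambda uv,z:plane(c,np.array(uv)/2.4+[100,0],z)[:,:2]
P=f([[128,157],[585,137],[580,536],[175,552]],.03)
print("plate",P.round(3).tolist(),[np.linalg.norm(P[i]-P[i-1]).round(3) for i in range(4)],"c",P.mean(0).round(4), cv2.minAreaRect(P.astype(np.float32)))
T=f([[290,242],[506,242],[489,515],[303,514]],.096)
print("tray",T.round(3).tolist(),[np.linalg.norm(T[i]-T[i-1]).round(3) for i in range(4)],T.mean(0).round(4),cv2.minAreaRect(T.astype(np.float32)))
print("far",f([[562,165],[558,457]],.042).round(4).tolist(),"far base",f([[553,172],[548,450]],.03).round(4).tolist())
print("left inner",f([[332,182],[560,165]],.042).round(4).tolist())
print("btn",f([[207,500]],.04).round(4))
E
```

```text
plate [[0.424, 0.315], [0.687, 0.326], [0.701, 0.08], [0.433, 0.069]] [np.float64(0.246), np.float64(0.263), np.float64(0.246), np.float64(0.268)] c [0.5613 0.1976] ((0.5620166659355164, 0.1977200210094452), (0.2678002715110779, 0.24648542702198029), 2.3849127292633057)
tray [[0.523, 0.27], [0.634, 0.27], [0.631, 0.12], [0.526, 0.121]] [np.float64(0.149), np.float64(0.111), np.float64(0.15), np.float64(0.105)] [0.5785 0.195 ] ((0.5786450505256653, 0.19479626417160034), (0.14976061880588531, 0.1111585944890976), 89.95092010498047)
far [[0.6722, 0.31], [0.6804, 0.138]] far base [[0.6697, 0.3068], [0.6764, 0.1391]]
left inner [[0.5422, 0.301], [0.6711, 0.31]]
btn [[0.4591 0.1091]]
```

{"fn": "carry_out", "kwargs": {
  "steps": [
    {"translation":[-0.015,-0.09,0.0],"angular":[0,0,-0.02],"gripper":1},
    {"translation":[-0.03,-0.148,0.08],"angular":[0,0,-0.043],"gripper":1},
    {"translation":[-0.03,-0.148,0.18],"angular":[0,0,-0.043],"gripper":1},
    {"translation":[-0.03,-0.148,0.28],"angular":[0,0,-0.043],"gripper":1},
    {"translation":[-0.03,-0.148,0.38],"angular":[0,0,-0.043],"gripper":1},
    {"translation":[-0.03,-0.148,0.46],"angular":[0,0,-0.043],"gripper":1},
    {"translation":[-0.03,-0.148,0.493],"angular":[0,0,-0.043],"gripper":1},
    {"translation":[-0.03,-0.148,0.493],"angular":[0,0,-0.043],"gripper":1},
    {"translation":[-0.03,-0.148,0.493],"angular":[0,0,-0.043],"gripper":1},
    {"translation":[-0.03,-0.148,0.493],"angular":[0,0,-0.043],"gripper":1}
  ]
}}

```text
t: 4.0
eef_pos: [0.4819, 0.1827, 0.0561]
orientation: [0.0, 0.691, 0.723, 0.001]
wrist_force: [-0.2, 0.2, -0.1]
grip_width: 0.0003
grasp_force: 0.0
```

{"fn": "carry_out", "kwargs": {
  "steps": [
    {"translation":[0,0.03,0],"angular":[0,0,0],"gripper":1},
    {"translation":[0,0.045,0],"angular":[0,0,0],"gripper":1},
    {"translation":[0,0.055,0],"angular":[0,0,0],"gripper":1},
    {"translation":[0,0.065,0],"angular":[0,0,0],"gripper":1},
    {"translation":[0,0.075,0],"angular":[0,0,0],"gripper":1},
    {"translation":[0,0.085,0],"angular":[0,0,0],"gripper":1},
    {"translation":[0,0.094,0],"angular":[0,0,0],"gripper":1},
    {"translation":[0,0.102,0],"angular":[0,0,0],"gripper":1},
    {"translation":[0,0.107,0],"angular":[0,0,0],"gripper":1},
    {"translation":[0,0.11,0],"angular":[0,0,0],"gripper":1}
  ]
}}

```text
t: 5.25
eef_pos: [0.5472, 0.1853, 0.0548]
orientation: [-0.0, 0.691, 0.723, -0.0]
wrist_force: [-2.5, -0.0, -0.5]
grip_width: 0.0005
grasp_force: 1.1
```

{"fn": "carry_out", "kwargs": {
  "steps": [
    {"translation":[0,0.002,0],"angular":[0,0,0],"gripper":1},
    {"translation":[0,0.003,0],"angular":[0,0,0],"gripper":1},
    {"translation":[0,0.004,0],"angular":[0,0,0],"gripper":1},
    {"translation":[0,0.005,0],"angular":[0,0,0],"gripper":1},
    {"translation":[0,0.006,0],"angular":[0,0,0],"gripper":1},
    {"translation":[0,0.007,0],"angular":[0,0,0],"gripper":1},
    {"translation":[0,0.007,0],"angular":[0,0,0],"gripper":1},
    {"translation":[0,0.007,0],"angular":[0,0,0],"gripper":1},
    {"translation":[0,0.007,0],"angular":[0,0,0],"gripper":1},
    {"translation":[0,0.007,0],"angular":[0,0,0],"gripper":1}
  ]
}}

```text
t: 6.5
eef_pos: [0.5508, 0.1858, 0.0548]
orientation: [-0.0, 0.691, 0.723, -0.0]
wrist_force: [-5.2, -0.2, 0.9]
grip_width: 0.0008
grasp_force: 2.6
```

{"fn": "carry_out", "kwargs": {
  "steps": [
    {"translation":[0,0.001,0],"angular":[0,0,0],"gripper":1},
    {"translation":[0,0.002,0],"angular":[0,0,0],"gripper":1},
    {"translation":[0,0.003,0],"angular":[0,0,0],"gripper":1},
    {"translation":[0,0.004,0],"angular":[0,0,0],"gripper":1},
    {"translation":[0,0.005,0],"angular":[0,0,0],"gripper":1},
    {"translation":[0,0.005,0],"angular":[0,0,0],"gripper":1},
    {"translation":[0,0.005,0],"angular":[0,0,0],"gripper":1},
    {"translation":[0,0.005,0],"angular":[0,0,0],"gripper":1},
    {"translation":[0,0.005,0],"angular":[0,0,0],"gripper":1},
    {"translation":[0,0.005,0],"angular":[0,0,0],"gripper":1}
  ]
}}

```text
t: 7.75
eef_pos: [0.5508, 0.1859, 0.0547]
orientation: [-0.002, 0.691, 0.723, -0.002]
wrist_force: [-25.8, -0.5, 19.0]
grip_width: 0.0003
grasp_force: 12.7
```

{"fn": "carry_out", "kwargs": {
  "steps": [
    {"translation":[0,-0.04,0],"angular":[0,0,0],"gripper":1},
    {"translation":[0,-0.06,-0.08],"angular":[0,0,0],"gripper":1},
    {"translation":[-0.03,-0.06,-0.17],"angular":[0,0,0],"gripper":1},
    {"translation":[-0.1,-0.02,-0.19],"angular":[0,0,0],"gripper":1},
    {"translation":[-0.16,0.05,-0.19],"angular":[0,0,0],"gripper":1},
    {"translation":[-0.175,0.128,-0.17],"angular":[0,0,0],"gripper":1},
    {"translation":[-0.175,0.128,-0.08],"angular":[0,0,0],"gripper":1},
    {"translation":[-0.175,0.128,0],"angular":[0,0,0],"gripper":1},
    {"translation":[-0.175,0.128,0],"angular":[0,0,0],"gripper":1},
    {"translation":[-0.175,0.128,0],"angular":[0,0,0],"gripper":1}
  ]
}}

```text
t: 9.0
eef_pos: [0.6369, 0.0844, 0.0568]
orientation: [0.001, 0.691, 0.723, 0.001]
wrist_force: [0.4, 0.2, 0.4]
grip_width: 0.0003
grasp_force: 0.0
```

{"fn": "carry_out", "kwargs": {
  "steps": [
    {"translation":[0.025,0,0],"angular":[0,0,0],"gripper":1},
    {"translation":[0.04,0,0],"angular":[0,0,0],"gripper":1},
    {"translation":[0.05,0,0],"angular":[0,0,0],"gripper":1},
    {"translation":[0.058,0,0],"angular":[0,0,0],"gripper":1},
    {"translation":[0.066,0,0],"angular":[0,0,0],"gripper":1},
    {"translation":[0.074,0,0],"angular":[0,0,0],"gripper":1},
    {"translation":[0.08,0,0],"angular":[0,0,0],"gripper":1},
    {"translation":[0.085,0,0],"angular":[0,0,0],"gripper":1},
    {"translation":[0.088,0,0],"angular":[0,0,0],"gripper":1},
    {"translation":[0.09,0,0],"angular":[0,0,0],"gripper":1}
  ]
}}

```text
t: 10.25
eef_pos: [0.6337, 0.1374, 0.0553]
orientation: [0.0, 0.691, 0.723, -0.0]
wrist_force: [1.1, -5.0, 5.0]
grip_width: 0.0004
grasp_force: 2.8
```

{"fn": "carry_out", "kwargs": {
  "steps": [
    {"translation":[0.002,0,0],"angular":[0,0,0],"gripper":1},
    {"translation":[0.004,0,0],"angular":[0,0,0],"gripper":1},
    {"translation":[0.005,0,0],"angular":[0,0,0],"gripper":1},
    {"translation":[0.006,0,0],"angular":[0,0,0],"gripper":1},
    {"translation":[0.007,0,0],"angular":[0,0,0],"gripper":1},
    {"translation":[0.008,0,0],"angular":[0,0,0],"gripper":1},
    {"translation":[0.008,0,0],"angular":[0,0,0],"gripper":1},
    {"translation":[0.008,0,0],"angular":[0,0,0],"gripper":1},
    {"translation":[0.008,0,0],"angular":[0,0,0],"gripper":1},
    {"translation":[0.008,0,0],"angular":[0,0,0],"gripper":1}
  ]
}}

```text
t: 11.5
eef_pos: [0.6334, 0.1421, 0.0553]
orientation: [0.0, 0.691, 0.723, -0.0]
wrist_force: [0.7, -4.9, 5.1]
grip_width: 0.0003
grasp_force: 2.6
```

{"fn": "carry_out", "kwargs": {
  "steps": [
    {"translation":[0.002,0,0],"angular":[0,0,0],"gripper":1},
    {"translation":[0.003,0,0],"angular":[0,0,0],"gripper":1},
    {"translation":[0.004,0,0],"angular":[0,0,0],"gripper":1},
    {"translation":[0.005,0,0],"angular":[0,0,0],"gripper":1},
    {"translation":[0.006,0,0],"angular":[0,0,0],"gripper":1},
    {"translation":[0.006,0,0],"angular":[0,0,0],"gripper":1},
    {"translation":[0.006,0,0],"angular":[0,0,0],"gripper":1},
    {"translation":[0.006,0,0],"angular":[0,0,0],"gripper":1},
    {"translation":[0.006,0,0],"angular":[0,0,0],"gripper":1},
    {"translation":[0.006,0,0],"angular":[0,0,0],"gripper":1}
  ]
}}

```text
t: 12.75
eef_pos: [0.6334, 0.1428, 0.0553]
orientation: [0.001, 0.692, 0.722, -0.001]
wrist_force: [-0.9, -16.5, 8.3]
grip_width: 0.0004
grasp_force: 8.4
```

{"fn": "carry_out", "kwargs": {
  "steps": [
    {"translation":[-0.04,0,0],"angular":[0,0,0],"gripper":1},
    {"translation":[-0.05,0,-0.09],"angular":[0,0,0],"gripper":1},
    {"translation":[-0.04,0,-0.19],"angular":[0,0,0],"gripper":-1},
    {"translation":[0,-0.03,-0.28],"angular":[0,0,0],"gripper":-1},
    {"translation":[0.05,-0.07,-0.37],"angular":[0,0,0],"gripper":-1},
    {"translation":[0.08,-0.1,-0.45],"angular":[0,0,0],"gripper":-1},
    {"translation":[0.1,-0.1,-0.492],"angular":[0,0,0],"gripper":-1},
    {"translation":[0.1,-0.1,-0.492],"angular":[0,0,0],"gripper":-1},
    {"translation":[0.1,-0.1,-0.492],"angular":[0,0,0],"gripper":-1},
    {"translation":[0.1,-0.1,-0.492],"angular":[0,0,0],"gripper":-1}
  ]
}}

```text
t: 14.0
eef_pos: [0.5702, 0.2029, 0.3487]
orientation: [-0.0, 0.691, 0.723, -0.001]
wrist_force: [-0.2, 0.5, -0.5]
grip_width: 0.0769
grasp_force: 0.0
```

```bash
python3 - <<'E'
from h import *
state();c,im=shot("wrist","w3")
import pickle;pickle.dump(c,open("c3.pkl","wb"))
a=im[0:250,100:420,::-1];cv2.imwrite("pics/w3b.png",cv2.resize(a,(768,600),interpolation=cv2.INTER_CUBIC))
E
```

```text
t 14.0 p [0.5702 0.2029 0.3487] q [-0.     0.691  0.723 -0.001] w 0.0769 F [-0.2  0.5 -0.5] gf 0.0
```

View pics/w3b.png

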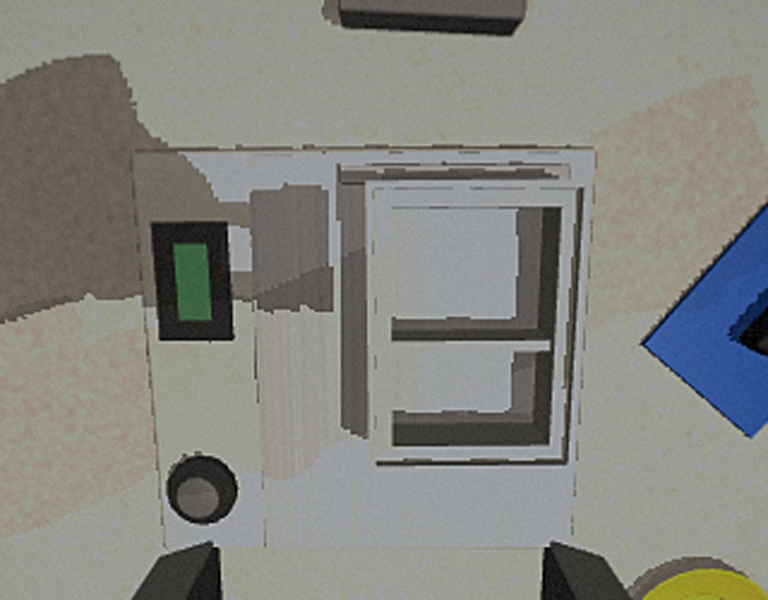

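The tray now looks square in the stops: rim corners (366,182), (584,188), (567,463) and (377,464), button at (203,490). I'll check the numbers and plan the vial survey.

```bash
python3 - <<'E'
from h import *
import pickle;c=pickle.load(open("c3.pkl","rb"))
f=lambda uv,z:plane(c,np.array(uv)/2.4+[100,0],z)[:,:2]
for n,uv,z in(("plate",[[134,152],[596,150],[572,548],[165,547]],.03),("tray",[[366,182],[584,188],[567,463],[377,464]],.096)):
    P=f(uv,z);print(n,P.round(4).tolist(),P.mean(0).round(4),cv2.minAreaRect(P.astype(np.float32)))
print(f([[203,497]],.04))
E
```

```text
plate [[0.4228, 0.3138], [0.6875, 0.3262], [0.7008, 0.0804], [0.4328, 0.0693]] [0.561  0.1974] ((0.5617230534553528, 0.19784954190254211), (0.26825714111328125, 0.24616020917892456), 2.367605209350586)
tray [[0.5578, 0.3008], [0.6675, 0.3027], [0.6746, 0.1582], [0.5696, 0.153]] [0.6174 0.2287] ((0.6162280440330505, 0.22948765754699707), (0.10965005308389664, 0.14819444715976715), 2.820328712463379)
[[0.46070608 0.10905283]]
```

{"fn": "carry_out", "kwargs": {
  "steps": [
    {"translation":[-0.1,0,0],"angular":[0,0,0],"gripper":-1},
    {"translation":[-0.2,-0.02,0],"angular":[0,0,0.043],"gripper":-1},
    {"translation":[-0.3,-0.04,0],"angular":[0,0,0.043],"gripper":-1},
    {"translation":[-0.4,-0.06,0],"angular":[0,0,0.043],"gripper":-1},
    {"translation":[-0.5,-0.08,0],"angular":[0,0,0.043],"gripper":-1},
    {"translation":[-0.6,-0.1,0],"angular":[0,0,0.043],"gripper":-1},
    {"translation":[-0.7,-0.12,0],"angular":[0,0,0.043],"gripper":-1},
    {"translation":[-0.75,-0.12,0],"angular":[0,0,0.043],"gripper":-1},
    {"translation":[-0.75,-0.12,0],"angular":[0,0,0.043],"gripper":-1},
    {"translation":[-0.75,-0.12,0],"angular":[0,0,0.043],"gripper":-1}
  ]
}}

```text
t: 15.3
eef_pos: [0.5186, -0.2482, 0.3495]
orientation: [-0.001, 0.707, 0.707, -0.0]
wrist_force: [-0.7, -0.5, 0.1]
grip_width: 0.0942
grasp_force: 0.0
```

```bash
cat >> h.py <<'E'
def vials(name):
    c,im=shot("wrist",name);out=[]
    for b in blobs(amber(im),40):
        m=b[:,0].mean(0);r=cv2.minAreaRect(plane(c,b[:,0],.016)[:,:2].astype(np.float32))
        print(m.round(),"xy",np.round(r[0],4),"size",np.round(r[1],4),"ang",round(r[2],1))
    return c,im
E
python3 - <<'E'
from h import *
state();vials("w4")
E
```

```text
t 15.3 p [ 0.5186 -0.2482  0.3495] q [-0.001  0.707  0.707 -0.   ] w 0.0942 F [-0.7 -0.5  0.1] gf 0.0
[200. 213.] xy [ 0.4232 -0.3556] size [0.0185 0.0378] ang 45.0
[265. 170.] xy [ 0.5277 -0.2851] size [0.0189 0.0178] ang 45.6
[193. 129.] xy [ 0.4207 -0.2219] size [0.0188 0.039 ] ang 64.1
[260.  78.] xy [ 0.5208 -0.1493] size [0.0188 0.0188] ang 54.3
[188.  37.] xy [ 0.4192 -0.0961] size [0.0386 0.0193] ang 51.9
[258.  18.] xy [ 0.5167 -0.0712] size [0.0185 0.0192] ang 15.0
```

View pics/w4.png

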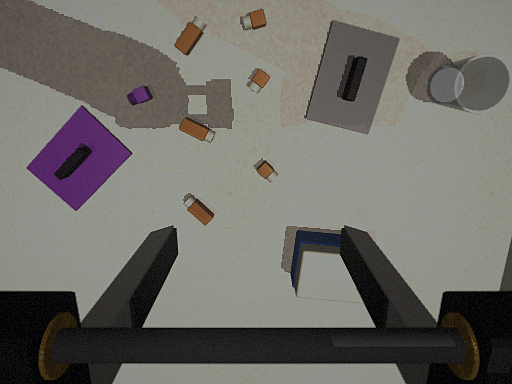

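The picture shows six amber vials, with bodies at (200,213), (193,129) and (188,37) for the long ones and (265,170), (260,78) and (258,18) for the short ones. The tray is measured at (0.617,0.229) with yaw 2.8°, matching the dock. I'll zoom in to see which way the caps point.

```bash
cat >> h.py <<'E'
def plan(*tg):
    s=env.observe();q=s["orientation"];R=Ro.from_quat([q[1],q[2],q[3],q[0]]).as_matrix()
    yaw0=np.arctan2(-R[0,0],R[1,0]);p0=np.array(s["eef_pos"])
    for x,y,z,yaw in tg:
        d=(np.radians(yaw)-yaw0+np.pi/2)%np.pi-np.pi/2
        print((x,y,z,yaw),"T",(R.T@(np.array([x,y,z])-p0)/.6).round(4).tolist(),"Az",round(-d/np.radians(60),3))
def dockp(x,y):
    a=.045;return .6185+x*np.cos(a)-y*np.sin(a),.2287+x*np.sin(a)+y*np.cos(a)
E
python3 - <<'E'
from h import *
im=cv2.imread("pics/w4.png");a=np.hstack([cv2.resize(im[0:100,165:285],(480,400),interpolation=2),cv2.resize(im[100:230,170:290],(320,347),interpolation=2) if 0 else np.zeros((400,0,3),np.uint8)])
b=cv2.resize(im[150:190,245:285],(300,300),interpolation=2);cv2.imwrite("pics/z4.png",np.hstack([a,np.vstack([b,np.zeros((100,300,3),np.uint8)])]))
c=pow
s=env.observe()
E
```

```text
(no output)
```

View pics/z4.png

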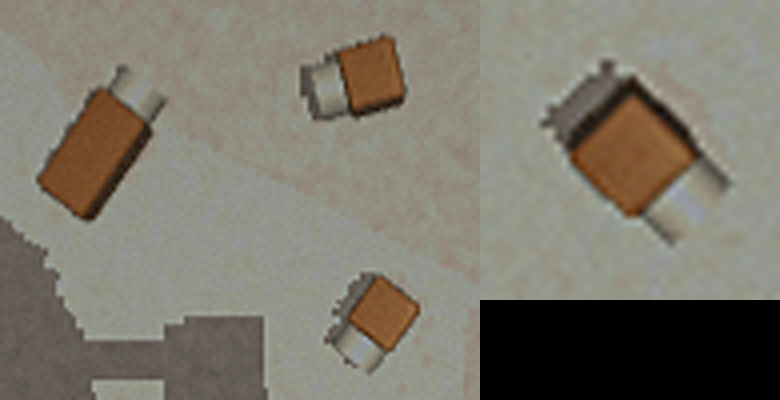

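The zoom shows the shorts' caps: short A points left and slightly down (axis about 15°), B lower-left (about 54°), C lower-right (about −44°). Starting with long L3.

```bash
python3 - <<'E'
from h import *
state();plan((.4232,-.3556,.1,45),(.4232,-.3556,.004,45))
E
```

```text
t 15.35 p [ 0.5188 -0.2478  0.3497] q [-0.     0.707  0.708 -0.   ] w 0.094 F [-0.2  0.2 -0.2] gf 0.0
(0.4232, -0.3556, 0.1, 45) T [-0.1797, -0.1593, 0.4161] Az -0.749
(0.4232, -0.3556, 0.004, 45) T [-0.1797, -0.1592, 0.5761] Az -0.749
```

{"fn": "carry_out", "kwargs": {
  "grip_force": 25,
  "steps": [
    {"translation":[-0.18,-0.159,0.416],"angular":[0,0,-0.749],"gripper":-0.4},
    {"translation":[-0.18,-0.159,0.416],"angular":[0,0,-0.749],"gripper":-0.4},
    {"translation":[-0.18,-0.159,0.416],"angular":[0,0,-0.749],"gripper":-0.4},
    {"translation":[-0.18,-0.159,0.416],"angular":[0,0,-0.749],"gripper":-0.4},
    {"translation":[-0.18,-0.159,0.416],"angular":[0,0,-0.749],"gripper":-0.4},
    {"translation":[-0.18,-0.159,0.416],"angular":[0,0,-0.749],"gripper":-0.4},
    {"translation":[-0.18,-0.159,0.5],"angular":[0,0,-0.749],"gripper":-0.4},
    {"translation":[-0.18,-0.159,0.56],"angular":[0,0,-0.749],"gripper":-0.4},
    {"translation":[-0.18,-0.159,0.576],"angular":[0,0,-0.749],"gripper":-0.4},
    {"translation":[-0.18,-0.159,0.576],"angular":[0,0,-0.749],"gripper":-0.4}
  ]
}}

```text
t: 16.6
eef_pos: [0.4243, -0.3566, 0.0055]
orientation: [0.0, 0.383, 0.924, 0.0]
wrist_force: [0.3, -0.2, 0.5]
grip_width: 0.066
grasp_force: 0.0
```

{"fn": "carry_out", "kwargs": {
  "grip_force": 25,
  "steps": [
    {"translation":[0,0,0],"angular":[0,0,0],"gripper":1},
    {"translation":[0,0,0],"angular":[0,0,0],"gripper":1},
    {"translation":[0,0,0],"angular":[0,0,0],"gripper":1},
    {"translation":[0,0,0],"angular":[0,0,0],"gripper":1},
    {"translation":[0,0,0],"angular":[0,0,0],"gripper":1},
    {"translation":[0,0,-0.05],"angular":[0,0,0],"gripper":1},
    {"translation":[0,0,-0.13],"angular":[0,0,0],"gripper":1},
    {"translation":[0,0,-0.23],"angular":[0,0,0],"gripper":1},
    {"translation":[0,0,-0.24],"angular":[0,0,0],"gripper":1},
    {"translation":[0,0,-0.24],"angular":[0,0,0],"gripper":1}
  ]
}}

```text
t: 17.85
eef_pos: [0.4232, -0.3568, 0.1485]
orientation: [0.0, 0.383, 0.924, 0.0]
wrist_force: [-0.4, 0.9, 0.1]
grip_width: 0.0197
grasp_force: 25.0
```

```bash
python3 - <<'E'
from h import *
state();x,y=dockp(-.016,.029);plan((x,y,.15,2.6),(x,y,.043,2.6))
E
```

```text
t 17.85 p [ 0.4232 -0.3568  0.1485] q [0.    0.383 0.924 0.   ] w 0.0197 F [-0.4  0.9  0.1] gf 24.999934136867523
(np.float64(0.6012116376593424), np.float64(0.25695088542998484), 0.15, 2.6) T [0.5145, 0.9326, -0.0025] Az 0.706
(np.float64(0.6012116376593424), np.float64(0.25695088542998484), 0.043, 2.6) T [0.5145, 0.9326, 0.1758] Az 0.706
```

{"fn": "carry_out", "kwargs": {
  "steps": [
    {"translation":[0.514,0.933,-0.003],"angular":[0,0,0.706],"gripper":1},
    {"translation":[0.514,0.933,-0.003],"angular":[0,0,0.706],"gripper":1},
    {"translation":[0.514,0.933,-0.003],"angular":[0,0,0.706],"gripper":1},
    {"translation":[0.514,0.933,-0.003],"angular":[0,0,0.706],"gripper":1},
    {"translation":[0.514,0.933,-0.003],"angular":[0,0,0.706],"gripper":1},
    {"translation":[0.514,0.933,-0.003],"angular":[0,0,0.706],"gripper":1},
    {"translation":[0.514,0.933,-0.003],"angular":[0,0,0.706],"gripper":1},
    {"translation":[0.514,0.933,-0.003],"angular":[0,0,0.706],"gripper":1},
    {"translation":[0.514,0.933,-0.003],"angular":[0,0,0.706],"gripper":1},
    {"translation":[0.514,0.933,-0.003],"angular":[0,0,0.706],"gripper":1}
  ]
}}

```text
t: 19.1
eef_pos: [0.5866, 0.208, 0.148]
orientation: [-0.001, 0.691, 0.723, -0.001]
wrist_force: [0.8, -0.9, 0.3]
grip_width: 0.0198
grasp_force: 25.0
```

```bash
cat >> h.py <<'E'
def chain(*calls):
    s=env.observe();q=s["orientation"];R=Ro.from_quat([q[1],q[2],q[3],q[0]]).as_matrix();p=np.array(s["eef_pos"])
    for call in calls:
        for n,x,y,z,yaw in call:
            yaw0=np.arctan2(-R[0,0],R[1,0]);d=(np.radians(yaw)-yaw0+np.pi/2)%np.pi-np.pi/2
            print(n,(R.T@(np.array([x,y,z])-p)/.6).round(4).tolist(),round(-d/np.radians(60),3))
        print("--",(round(float(x),3),round(float(y),3),z))
        p=np.array([x,y,z]);yw=yaw0+d
        R=np.array([[-np.sin(yw),np.cos(yw),0],[np.cos(yw),np.sin(yw),0],[0,0,-1]])
E
python3 - <<'E'
from h import *
state();x,y=dockp(-.016,.029)
chain([("place",x,y,.043,2.6),("up",x,y,.13,2.6)],[("hovL2",.4207,-.2219,.1,64)],[("down",.4207,-.2219,.004,64),("lift",.4207,-.2219,.15,64)],[("carry",*dockp(.018,.029),.15,2.6)])
E
```

```text
t 19.1 p [0.5866 0.208  0.148 ] q [-0.001  0.691  0.723 -0.001] w 0.0198 F [ 0.8 -0.9  0.3] gf 24.999284148216248
place [0.0807, 0.0285, 0.1748] -0.0
up [0.0805, 0.0281, 0.0298] -0.0
-- (0.601, 0.257, 0.13)
hovL2 [-0.7836, -0.3367, 0.05] -1.023
-- (0.421, -0.222, 0.1)
down [0.0, 0.0, 0.16] -0.0
lift [0.0, 0.0, -0.0833] -0.0
-- (0.421, -0.222, 0.15)
carry [0.0297, 0.8763, 0.0] 1.023
-- (0.635, 0.258, 0.15)
```

{"fn": "carry_out", "kwargs": {
  "steps": [
    {"translation":[0.08,0.028,0.04],"angular":[0,0,0],"gripper":1},
    {"translation":[0.08,0.028,0.04],"angular":[0,0,0],"gripper":1},
    {"translation":[0.08,0.028,0.04],"angular":[0,0,0],"gripper":1},
    {"translation":[0.08,0.028,0.04],"angular":[0,0,0],"gripper":1},
    {"translation":[0.08,0.028,0.04],"angular":[0,0,0],"gripper":1},
    {"translation":[0.08,0.028,0.04],"angular":[0,0,0],"gripper":1},
    {"translation":[0.08,0.028,0.04],"angular":[0,0,0],"gripper":1},
    {"translation":[0.08,0.028,0.04],"angular":[0,0,0],"gripper":1},
    {"translation":[0.08,0.028,0.04],"angular":[0,0,0],"gripper":1},
    {"translation":[0.08,0.028,0.04],"angular":[0,0,0],"gripper":1}
  ]
}}

```text
t: 20.35
eef_pos: [0.6018, 0.255, 0.1261]
orientation: [-0.0, 0.691, 0.723, -0.0]
wrist_force: [-0.2, 0.5, -0.2]
grip_width: 0.0198
grasp_force: 25.0
```

```bash
python3 - <<'E'
from h import *
state();x,y=dockp(-.015,.029)
chain([("place",x,y,.044,2.6),("up",x,y,.15,2.6)],[("hovL2",.4207,-.2219,.1,62.5)],[("down",.4207,-.2219,.004,62.5),("lift",.4207,-.2219,.15,62.5)],[("carry",*dockp(.018,.029),.15,2.6)])
E
```

```text
t 20.35 p [0.6018 0.255  0.1261] q [-0.     0.691  0.723 -0.   ] w 0.0198 F [-0.2  0.5 -0.2] gf 24.999911785125732
place [0.0032, 0.0008, 0.1369] -0.0
up [0.0033, 0.0008, -0.0398] -0.0
-- (0.602, 0.257, 0.15)
hovL2 [-0.7836, -0.3384, 0.0833] -0.998
-- (0.421, -0.222, 0.1)
down [0.0, 0.0, 0.16] -0.0
lift [0.0, 0.0, -0.0833] -0.0
-- (0.421, -0.222, 0.15)
carry [0.0526, 0.8752, 0.0] 0.998
-- (0.635, 0.258, 0.15)
```

{"fn": "carry_out", "kwargs": {
  "steps": [
    {"translation":[0.003,0.001,0.08],"angular":[0,0,0],"gripper":1},
    {"translation":[0.003,0.001,0.13],"angular":[0,0,0],"gripper":1},
    {"translation":[0.003,0.001,0.137],"angular":[0,0,0],"gripper":1},
    {"translation":[0.003,0.001,0.137],"angular":[0,0,0],"gripper":0.36},
    {"translation":[0.003,0.001,0.137],"angular":[0,0,0],"gripper":0.36},
    {"translation":[0.003,0.001,0.137],"angular":[0,0,0],"gripper":0.36},
    {"translation":[0.003,0.001,0.07],"angular":[0,0,0],"gripper":0.36},
    {"translation":[0.003,0.001,-0.04],"angular":[0,0,0],"gripper":0.36},
    {"translation":[0.003,0.001,-0.04],"angular":[0,0,0],"gripper":0.36},
    {"translation":[0.003,0.001,-0.04],"angular":[0,0,0],"gripper":0.0}
  ]
}}

```text
t: 21.6
eef_pos: [0.6025, 0.257, 0.1508]
orientation: [0.0, 0.691, 0.723, 0.001]
wrist_force: [-0.1, -0.3, 0.1]
grip_width: 0.0371
grasp_force: 0.0
```

{"fn": "carry_out", "kwargs": {
  "steps": [
    {"translation":[-0.784,-0.338,0.0],"angular":[0,0,-0.998],"gripper":0},
    {"translation":[-0.784,-0.338,0.0],"angular":[0,0,-0.998],"gripper":0},
    {"translation":[-0.784,-0.338,0.0],"angular":[0,0,-0.998],"gripper":0},
    {"translation":[-0.784,-0.338,0.083],"angular":[0,0,-0.998],"gripper":0},
    {"translation":[-0.784,-0.338,0.083],"angular":[0,0,-0.998],"gripper":0},
    {"translation":[-0.784,-0.338,0.083],"angular":[0,0,-0.998],"gripper":0},
    {"translation":[-0.784,-0.338,0.083],"angular":[0,0,-0.998],"gripper":0},
    {"translation":[-0.784,-0.338,0.083],"angular":[0,0,-0.998],"gripper":0},
    {"translation":[-0.784,-0.338,0.083],"angular":[0,0,-0.998],"gripper":0},
    {"translation":[-0.784,-0.338,0.083],"angular":[0,0,-0.998],"gripper":0}
  ]
}}

```text
t: 22.85
eef_pos: [0.4189, -0.2238, 0.0991]
orientation: [-0.001, 0.24, 0.971, -0.0]
wrist_force: [-0.2, 0.5, -1.3]
grip_width: 0.047
grasp_force: 0.0
```

```bash
python3 - <<'E'
from h import *
state();vials("w5")
E
```

```text
t 22.85 p [ 0.4189 -0.2238  0.0991] q [-0.001  0.24   0.971 -0.   ] w 0.047 F [-0.2  0.5 -1.3] gf 0.0
[256. 324.] xy [ 0.5241 -0.2817] size [0.0201 0.0086] ang 62.3
[393. 260.] xy [ 0.5221 -0.1492] size [0.019  0.0193] ang 53.4
[480. 216.] xy [ 0.5181 -0.0705] size [0.0194 0.0196] ang 15.2
[262. 199.] xy [ 0.4216 -0.2222] size [0.0194 0.0396] ang 64.5
[409. 124.] xy [ 0.4201 -0.0957] size [0.0396 0.0196] ang 51.8
```

```bash
python3 - <<'E'
from h import *
chain([("down",.4215,-.2222,.004,63.5),("lift",.4215,-.2222,.15,63.5)],[("carry",*dockp(.018,.029),.15,2.6)])
E
```

```text
down [-0.0025, 0.0016, 0.159] -0.019
lift [-0.002, 0.0015, -0.0844] -0.019
-- (0.421, -0.222, 0.15)
carry [0.0388, 0.8759, 0.0] 1.015
-- (0.635, 0.258, 0.15)
```

{"fn": "carry_out", "kwargs": {
  "steps": [
    {"translation":[-0.002,0.002,0.1],"angular":[0,0,-0.01],"gripper":0},
    {"translation":[-0.002,0.002,0.15],"angular":[0,0,-0.01],"gripper":0},
    {"translation":[-0.002,0.002,0.159],"angular":[0,0,-0.01],"gripper":0},
    {"translation":[-0.002,0.002,0.159],"angular":[0,0,-0.01],"gripper":1},
    {"translation":[-0.002,0.002,0.159],"angular":[0,0,-0.01],"gripper":1},
    {"translation":[-0.002,0.002,0.159],"angular":[0,0,-0.01],"gripper":1},
    {"translation":[-0.002,0.002,0.159],"angular":[0,0,-0.01],"gripper":1},
    {"translation":[-0.002,0.002,0.09],"angular":[0,0,-0.01],"gripper":1},
    {"translation":[-0.002,0.002,0.0],"angular":[0,0,-0.01],"gripper":1},
    {"translation":[-0.002,0.002,-0.085],"angular":[0,0,-0.01],"gripper":1}
  ]
}}

```text
t: 24.15
eef_pos: [0.4223, -0.2217, 0.1535]
orientation: [0.0, 0.233, 0.972, -0.0]
wrist_force: [0.8, -0.1, -0.2]
grip_width: 0.0194
grasp_force: 25.0
```

{"fn": "carry_out", "kwargs": {
  "steps": [
    {"translation":[0.039,0.876,0],"angular":[0,0,1.0],"gripper":1},
    {"translation":[0.039,0.876,0],"angular":[0,0,1.0],"gripper":1},
    {"translation":[0.039,0.876,0],"angular":[0,0,1.0],"gripper":1},
    {"translation":[0.039,0.876,0],"angular":[0,0,1.0],"gripper":1},
    {"translation":[0.039,0.876,0],"angular":[0,0,1.0],"gripper":1},
    {"translation":[0.039,0.876,0],"angular":[0,0,1.0],"gripper":1},
    {"translation":[0.039,0.876,0],"angular":[0,0,1.0],"gripper":1},
    {"translation":[0.039,0.876,0],"angular":[0,0,1.0],"gripper":1},
    {"translation":[0.039,0.876,0],"angular":[0,0,1.0],"gripper":1},
    {"translation":[0.039,0.876,0],"angular":[0,0,1.0],"gripper":1}
  ]
}}

```text
t: 25.4
eef_pos: [0.6398, 0.2625, 0.1511]
orientation: [-0.001, 0.686, 0.727, 0.001]
wrist_force: [0.2, -0.7, 0.7]
grip_width: 0.0198
grasp_force: 25.0
```

```bash
python3 - <<'E'
from h import *
state();shot("wrist","w6")
x,y=dockp(.018,.029)
chain([("place",x,y,.068,2.6),("up",x,y,.15,2.6)],[("hovL1",.4201,-.0957,.1,-38)],[("down",.4201,-.0957,.004,-38),("lift",.4201,-.0957,.15,-38)],[("carry",*dockp(.00,.029),.15,2.6)])
E
```

```text
t 25.4 p [0.6398 0.2625 0.1511] q [-0.001  0.686  0.727  0.001] w 0.0198 F [ 0.2 -0.7  0.7] gf 24.99027371406555
place [-0.0046, -0.0081, 0.1383] 0.011
up [-0.0044, -0.0081, 0.0017] 0.011
-- (0.635, 0.258, 0.15)
hovL1 [-0.5734, -0.3849, 0.0833] 0.677
-- (0.42, -0.096, 0.1)
down [0.0, 0.0, 0.16] -0.0
lift [0.0, 0.0, -0.0833] -0.0
-- (0.42, -0.096, 0.15)
carry [0.6663, -0.1037, 0.0] -0.677
-- (0.617, 0.258, 0.15)
```

View pics/w6.png

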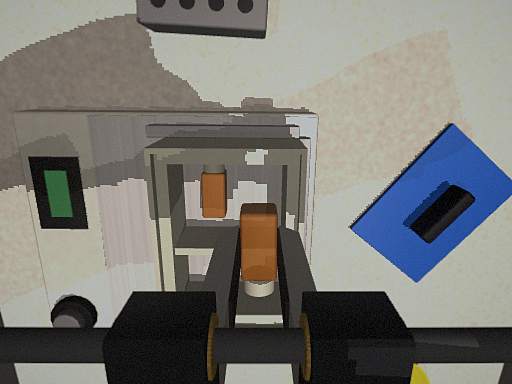

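The picture shows the first vial lying in the larger compartment at (213,193) and the second held at (258,240). I'll place the second at +14 mm and fetch L1.

{"fn": "carry_out", "kwargs": {
  "steps": [
    {"translation":[-0.005,-0.015,0.03],"angular":[0,0,0.011],"gripper":1},
    {"translation":[-0.005,-0.015,0.03],"angular":[0,0,0.011],"gripper":1},
    {"translation":[-0.005,-0.015,0.11],"angular":[0,0,0.011],"gripper":1},
    {"translation":[-0.005,-0.015,0.148],"angular":[0,0,0.011],"gripper":1},
    {"translation":[-0.005,-0.015,0.148],"angular":[0,0,0.011],"gripper":1},
    {"translation":[-0.005,-0.015,0.148],"angular":[0,0,0.011],"gripper":0.36},
    {"translation":[-0.005,-0.015,0.148],"angular":[0,0,0.011],"gripper":0.36},
    {"translation":[-0.005,-0.015,0.148],"angular":[0,0,0.011],"gripper":0.36},
    {"translation":[-0.005,-0.015,0.06],"angular":[0,0,0.011],"gripper":0.36},
    {"translation":[-0.005,-0.015,0.0],"angular":[0,0,0.011],"gripper":0.36}
  ]
}}

```text
t: 26.7
eef_pos: [0.6314, 0.2542, 0.1537]
orientation: [0.0, 0.692, 0.722, 0.001]
wrist_force: [1.0, -0.7, 0.6]
grip_width: 0.0299
grasp_force: 0.0
```

{"fn": "carry_out", "kwargs": {
  "steps": [
    {"translation":[-0.573,-0.378,0],"angular":[0,0,0.677],"gripper":0},
    {"translation":[-0.573,-0.378,0],"angular":[0,0,0.677],"gripper":0},
    {"translation":[-0.573,-0.378,0],"angular":[0,0,0.677],"gripper":0},
    {"translation":[-0.573,-0.378,0.083],"angular":[0,0,0.677],"gripper":0},
    {"translation":[-0.573,-0.378,0.083],"angular":[0,0,0.677],"gripper":0},
    {"translation":[-0.573,-0.378,0.083],"angular":[0,0,0.677],"gripper":0},
    {"translation":[-0.573,-0.378,0.083],"angular":[0,0,0.677],"gripper":0},
    {"translation":[-0.573,-0.378,0.083],"angular":[0,0,0.677],"gripper":0},
    {"translation":[-0.573,-0.378,0.083],"angular":[0,0,0.677],"gripper":0},
    {"translation":[-0.573,-0.378,0.083],"angular":[0,0,0.677],"gripper":0}
  ]
}}

```text
t: 27.95
eef_pos: [0.4196, -0.0981, 0.1019]
orientation: [0.0, 0.899, 0.437, 0.0]
wrist_force: [-0.1, 1.4, 0.1]
grip_width: 0.0471
grasp_force: 0.0
```

```bash
python3 - <<'E'
from h import *
state();vials("w7")
chain([("down",.4201,-.0957,.004,-38),("lift",.4201,-.0957,.15,-38)],[("carry",*dockp(.00,.029),.15,2.6)],[("orcarry",*dockp(.00,.029),.15,92.6-180)])
E
```

```text
t 27.95 p [ 0.4196 -0.0981  0.1019] q [0.    0.899 0.437 0.   ] w 0.0471 F [-0.1  1.4  0.1] gf 0.0
[486. 282.] xy [ 0.5282 -0.2867] size [0.019  0.0194] ang 44.5
[257. 194.] xy [ 0.4188 -0.0965] size [0.0394 0.0189] ang 52.3
[398. 169.] xy [ 0.5209 -0.1504] size [0.0189 0.019 ] ang 51.8
[338.  92.] xy [ 0.5168 -0.0715] size [0.0192 0.0194] ang 15.3
down [0.0038, -0.0018, 0.1629] -0.002
lift [0.0039, -0.0017, -0.0804] -0.002
-- (0.42, -0.096, 0.15)
carry [0.6663, -0.1037, 0.0] -0.677
-- (0.617, 0.258, 0.15)
orcarry [0.0, 0.0, 0.0] 1.5
-- (0.617, 0.258, 0.15)
```

{"fn": "carry_out", "kwargs": {
  "steps": [
    {"translation":[0.003,-0.002,0.1],"angular":[0,0,0],"gripper":0},
    {"translation":[0.003,-0.002,0.15],"angular":[0,0,0],"gripper":0},
    {"translation":[0.003,-0.002,0.163],"angular":[0,0,0],"gripper":0},
    {"translation":[0.003,-0.002,0.163],"angular":[0,0,0],"gripper":1},
    {"translation":[0.003,-0.002,0.163],"angular":[0,0,0],"gripper":1},
    {"translation":[0.003,-0.002,0.163],"angular":[0,0,0],"gripper":1},
    {"translation":[0.003,-0.002,0.163],"angular":[0,0,0],"gripper":1},
    {"translation":[0.003,-0.002,0.09],"angular":[0,0,0],"gripper":1},
    {"translation":[0.003,-0.002,0.0],"angular":[0,0,0],"gripper":1},
    {"translation":[0.003,-0.002,-0.08],"angular":[0,0,0],"gripper":1}
  ]
}}

```text
t: 29.25
eef_pos: [0.4188, -0.097, 0.1518]
orientation: [0.0, 0.9, 0.436, 0.0]
wrist_force: [0.8, -0.2, 0.0]
grip_width: 0.0198
grasp_force: 25.0
```

{"fn": "carry_out", "kwargs": {
  "steps": [
    {"translation":[0.666,-0.104,0],"angular":[0,0,0.823],"gripper":1},
    {"translation":[0.666,-0.104,0],"angular":[0,0,0.823],"gripper":1},
    {"translation":[0.666,-0.104,0],"angular":[0,0,0.823],"gripper":1},
    {"translation":[0.666,-0.104,0],"angular":[0,0,0.823],"gripper":1},
    {"translation":[0.666,-0.104,0],"angular":[0,0,0.823],"gripper":1},
    {"translation":[0.666,-0.104,0],"angular":[0,0,0.823],"gripper":1},
    {"translation":[0.666,-0.104,0],"angular":[0,0,0.823],"gripper":1},
    {"translation":[0.666,-0.104,0],"angular":[0,0,0.823],"gripper":1},
    {"translation":[0.666,-0.104,0],"angular":[0,0,0.823],"gripper":1},
    {"translation":[0.666,-0.104,0],"angular":[0,0,0.823],"gripper":1}
  ]
}}

```text
t: 30.5
eef_pos: [0.617, 0.2544, 0.15]
orientation: [-0.0, 1.0, 0.02, 0.0]
wrist_force: [0.2, 0.8, -0.2]
grip_width: 0.0196
grasp_force: 25.0
```

```bash
python3 - <<'E'
from h import *
state();vials("w8")
x,y=dockp(0,.029)
chain([("place",x,y,.064,-87.4),("up",x,y,.15,-87.4)],[("hovA",.5168,-.0715,.1,-75)],[("down",.5168,-.0715,.004,-75),("lift",.5168,-.0715,.15,-75)],[("carry",*dockp(-.015,-.038),.15,2.6)])
E
```

```text
t 30.5 p [0.617  0.2544 0.15  ] q [-0.    1.    0.02  0.  ] w 0.0196 F [ 0.2  0.8 -0.2] gf 24.999733865261078
[256. 237.] xy [0.5529 0.2552] size [0.0912 0.0445] ang 2.2
[257. 174.] xy [0.6227 0.2553] size [0.0222 0.0449] ang 4.4
place [0.0004, -0.0051, 0.1434] -0.005
up [0.0004, -0.0051, 0.0] -0.005
-- (0.617, 0.258, 0.15)
hovA [-0.192, 0.5405, 0.0833] -0.207
-- (0.517, -0.071, 0.1)
down [0.0, 0.0, 0.16] -0.0
lift [0.0, 0.0, -0.0833] -0.0
-- (0.517, -0.071, 0.15)
carry [0.2552, -0.3829, 0.0] -1.293
-- (0.605, 0.19, 0.15)
```

View pics/w8.png

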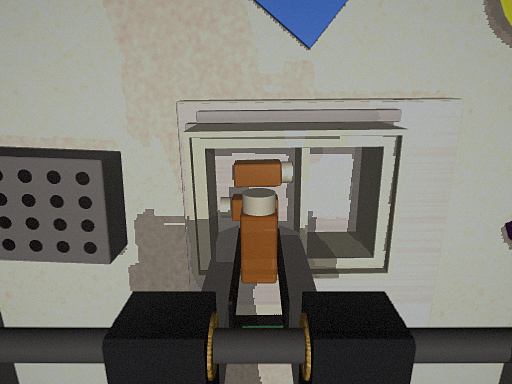

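The picture shows two longs lying parallel at (258,172) and (240,207) in the larger compartment, with the third held crosswise above them at (258,240). I'll place it on top and fetch short A.

{"fn": "carry_out", "kwargs": {
  "steps": [
    {"translation":[0,-0.005,0.04],"angular":[0,0,0],"gripper":1},
    {"translation":[0,-0.005,0.1],"angular":[0,0,0],"gripper":1},
    {"translation":[0,-0.005,0.147],"angular":[0,0,0],"gripper":1},
    {"translation":[0,-0.005,0.147],"angular":[0,0,0],"gripper":1},
    {"translation":[0,-0.005,0.147],"angular":[0,0,0],"gripper":0.4},
    {"translation":[0,-0.005,0.147],"angular":[0,0,0],"gripper":0.4},
    {"translation":[0,-0.005,0.147],"angular":[0,0,0],"gripper":0.4},
    {"translation":[0,-0.005,0.08],"angular":[0,0,0],"gripper":0.4},
    {"translation":[0,-0.005,0.0],"angular":[0,0,0],"gripper":0.4},
    {"translation":[0,-0.005,0.0],"angular":[0,0,0],"gripper":0.4}
  ]
}}

```text
t: 31.8
eef_pos: [0.619, 0.2594, 0.1538]
orientation: [-0.002, 1.0, 0.021, 0.003]
wrist_force: [1.0, -0.1, 0.1]
grip_width: 0.0284
grasp_force: 0.0
```

{"fn": "carry_out", "kwargs": {
  "steps": [
    {"translation":[-0.192,0.54,0],"angular":[0,0,-0.207],"gripper":0},
    {"translation":[-0.192,0.54,0],"angular":[0,0,-0.207],"gripper":0},
    {"translation":[-0.192,0.54,0],"angular":[0,0,-0.207],"gripper":0},
    {"translation":[-0.192,0.54,0],"angular":[0,0,-0.207],"gripper":0},
    {"translation":[-0.192,0.54,0.083],"angular":[0,0,-0.207],"gripper":0},
    {"translation":[-0.192,0.54,0.083],"angular":[0,0,-0.207],"gripper":0},
    {"translation":[-0.192,0.54,0.083],"angular":[0,0,-0.207],"gripper":0},
    {"translation":[-0.192,0.54,0.083],"angular":[0,0,-0.207],"gripper":0},
    {"translation":[-0.192,0.54,0.083],"angular":[0,0,-0.207],"gripper":0},
    {"translation":[-0.192,0.54,0.083],"angular":[0,0,-0.207],"gripper":0}
  ]
}}

```text
t: 33.05
eef_pos: [0.5159, -0.0689, 0.1]
orientation: [-0.0, 0.992, 0.13, 0.0]
wrist_force: [-0.1, 0.1, 0.1]
grip_width: 0.0474
grasp_force: 0.0
```

```bash
python3 - <<'E'
from h import *
state();vials("w9")
x,y=dockp(-.014,-.038)
chain([("down",.5168,-.0715,.004,-75),("lift",.5168,-.0715,.15,-75)],[("carry",x,y,.15,-16)])
E
```

```text
t 33.05 p [ 0.5159 -0.0689  0.1   ] q [-0.     0.992  0.13   0.   ] w 0.0474 F [-0.1  0.1  0.1] gf 0.0
[505. 247.] xy [ 0.5257 -0.2852] size [0.0187 0.0155] ang 45.6
[354. 215.] xy [ 0.5202 -0.1501] size [0.0195 0.0193] ang 52.5
[261. 197.] xy [ 0.5157 -0.0711] size [0.0187 0.0188] ang 14.8
down [0.0005, 0.0043, 0.1599] -0.002
lift [0.0006, 0.0043, -0.0834] -0.002
-- (0.517, -0.071, 0.15)
carry [0.2568, -0.3826, 0.0] -0.983
-- (0.606, 0.19, 0.15)
```

{"fn": "carry_out", "kwargs": {
  "steps": [
    {"translation":[-0.001,0.004,0.1],"angular":[0,0,0],"gripper":0},
    {"translation":[-0.001,0.004,0.15],"angular":[0,0,0],"gripper":0},
    {"translation":[-0.001,0.004,0.16],"angular":[0,0,0],"gripper":0},
    {"translation":[-0.001,0.004,0.16],"angular":[0,0,0],"gripper":1},
    {"translation":[-0.001,0.004,0.16],"angular":[0,0,0],"gripper":1},
    {"translation":[-0.001,0.004,0.16],"angular":[0,0,0],"gripper":1},
    {"translation":[-0.001,0.004,0.16],"angular":[0,0,0],"gripper":1},
    {"translation":[-0.001,0.004,0.09],"angular":[0,0,0],"gripper":1},
    {"translation":[-0.001,0.004,0.0],"angular":[0,0,0],"gripper":1},
    {"translation":[-0.001,0.004,-0.083],"angular":[0,0,0],"gripper":1}
  ]
}}

```text
t: 34.35
eef_pos: [0.5154, -0.0724, 0.1517]
orientation: [0.0, 0.992, 0.129, 0.0]
wrist_force: [0.3, 0.3, -0.1]
grip_width: 0.02
grasp_force: 25.0
```

{"fn": "carry_out", "kwargs": {
  "steps": [
    {"translation":[0.257,-0.383,0],"angular":[0,0,-0.98],"gripper":1},
    {"translation":[0.257,-0.383,0],"angular":[0,0,-0.98],"gripper":1},
    {"translation":[0.257,-0.383,0],"angular":[0,0,-0.98],"gripper":1},
    {"translation":[0.257,-0.383,0],"angular":[0,0,-0.98],"gripper":1},
    {"translation":[0.257,-0.383,0],"angular":[0,0,-0.98],"gripper":1},
    {"translation":[0.257,-0.383,0],"angular":[0,0,-0.98],"gripper":1},
    {"translation":[0.257,-0.383,0],"angular":[0,0,-0.98],"gripper":1},
    {"translation":[0.257,-0.383,0],"angular":[0,0,-0.98],"gripper":1},
    {"translation":[0.257,-0.383,0],"angular":[0,0,-0.98],"gripper":1},
    {"translation":[0.257,-0.383,0],"angular":[0,0,-0.98],"gripper":1}
  ]
}}

```text
t: 35.6
eef_pos: [0.6058, 0.1891, 0.1497]
orientation: [0.0, 0.801, 0.599, 0.0]
wrist_force: [-0.2, 0.7, -0.8]
grip_width: 0.0196
grasp_force: 25.0
```

```bash
python3 - <<'E'
from h import *
state()
x,y=dockp(-.014,-.038)
chain([("place",x,y,.044,2.6),("up",x,y,.15,2.6)],[("hovB",.5205,-.150,.1,-37)])
E
```

```text
t 35.6 p [0.6058 0.1891 0.1497] q [0.    0.801 0.599 0.   ] w 0.0196 F [-0.2  0.7 -0.8] gf 24.999919831752777
place [0.0018, 0.0002, 0.1761] -0.317
up [0.0018, 0.0002, -0.0005] -0.317
-- (0.606, 0.19, 0.15)
hovB [-0.5598, -0.1684, 0.0833] 0.66
-- (0.52, -0.15, 0.1)
```

{"fn": "carry_out", "kwargs": {
  "steps": [
    {"translation":[0.002,0,0],"angular":[0,0,-0.317],"gripper":1},
    {"translation":[0.002,0,0.04],"angular":[0,0,-0.317],"gripper":1},
    {"translation":[0.002,0,0.12],"angular":[0,0,-0.317],"gripper":1},
    {"translation":[0.002,0,0.176],"angular":[0,0,-0.317],"gripper":1},
    {"translation":[0.002,0,0.176],"angular":[0,0,-0.317],"gripper":1},
    {"translation":[0.002,0,0.176],"angular":[0,0,-0.317],"gripper":0.36},
    {"translation":[0.002,0,0.176],"angular":[0,0,-0.317],"gripper":0.36},
    {"translation":[0.002,0,0.176],"angular":[0,0,-0.317],"gripper":0.36},
    {"translation":[0.002,0,0.09],"angular":[0,0,-0.317],"gripper":0.36},
    {"translation":[0.002,0,0.0],"angular":[0,0,-0.317],"gripper":0.36}
  ]
}}

```text
t: 36.85
eef_pos: [0.6057, 0.1903, 0.1509]
orientation: [-0.0, 0.691, 0.723, -0.0]
wrist_force: [0.6, -0.4, -0.1]
grip_width: 0.0303
grasp_force: 0.0
```

{"fn": "carry_out", "kwargs": {
  "steps": [
    {"translation":[-0.56,-0.168,-0.03],"angular":[0,0,0.66],"gripper":0.36},
    {"translation":[-0.56,-0.168,-0.03],"angular":[0,0,0.66],"gripper":0.36},
    {"translation":[-0.56,-0.168,0],"angular":[0,0,0.66],"gripper":0},
    {"translation":[-0.56,-0.168,0.083],"angular":[0,0,0.66],"gripper":0},
    {"translation":[-0.56,-0.168,0.083],"angular":[0,0,0.66],"gripper":0},
    {"translation":[-0.56,-0.168,0.083],"angular":[0,0,0.66],"gripper":0},
    {"translation":[-0.56,-0.168,0.083],"angular":[0,0,0.66],"gripper":0},
    {"translation":[-0.56,-0.168,0.083],"angular":[0,0,0.66],"gripper":0},
    {"translation":[-0.56,-0.168,0.083],"angular":[0,0,0.66],"gripper":0},
    {"translation":[-0.56,-0.168,0.083],"angular":[0,0,0.66],"gripper":0}
  ]
}}

```text
t: 38.1
eef_pos: [0.5214, -0.1489, 0.1]
orientation: [0.0, 0.894, 0.447, 0.0]
wrist_force: [0.3, 0.8, 0.7]
grip_width: 0.0475
grasp_force: 0.0
```

```bash
python3 - <<'E'
from h import *
state();vials("w10")
chain([("down",.5205,-.150,.004,-37),("lift",.5205,-.15,.15,-37)],[("carry",*dockp(.014,-.038),.15,2.6)])
E
```

```text
t 38.1 p [ 0.5214 -0.1489  0.1   ] q [0.    0.894 0.447 0.   ] w 0.0475 F [0.3 0.8 0.7] gf 0.0
[258. 197.] xy [ 0.5209 -0.1497] size [0.0187 0.0188] ang 53.1
down [-0.0021, -0.0002, 0.16] 0.002
lift [-0.002, -0.0001, -0.0834] 0.002
-- (0.52, -0.15, 0.15)
carry [0.5684, -0.1911, 0.0] -0.66
-- (0.634, 0.191, 0.15)
```

{"fn": "carry_out", "kwargs": {
  "steps": [
    {"translation":[-0.002,0,0.1],"angular":[0,0,0],"gripper":0},
    {"translation":[-0.002,0,0.15],"angular":[0,0,0],"gripper":0},
    {"translation":[-0.002,0,0.16],"angular":[0,0,0],"gripper":0},
    {"translation":[-0.002,0,0.16],"angular":[0,0,0],"gripper":1},
    {"translation":[-0.002,0,0.16],"angular":[0,0,0],"gripper":1},
    {"translation":[-0.002,0,0.16],"angular":[0,0,0],"gripper":1},
    {"translation":[-0.002,0,0.16],"angular":[0,0,0],"gripper":1},
    {"translation":[-0.002,0,0.09],"angular":[0,0,0],"gripper":1},
    {"translation":[-0.002,0,0.0],"angular":[0,0,0],"gripper":1},
    {"translation":[-0.002,0,-0.083],"angular":[0,0,0],"gripper":1}
  ]
}}

```text
t: 39.4
eef_pos: [0.5201, -0.1509, 0.1517]
orientation: [0.0, 0.895, 0.446, 0.0]
wrist_force: [0.4, 0.7, -0.7]
grip_width: 0.0201
grasp_force: 25.0
```

{"fn": "carry_out", "kwargs": {
  "steps": [
    {"translation":[0.568,-0.191,0],"angular":[0,0,-0.66],"gripper":1},
    {"translation":[0.568,-0.191,0],"angular":[0,0,-0.66],"gripper":1},
    {"translation":[0.568,-0.191,0],"angular":[0,0,-0.66],"gripper":1},
    {"translation":[0.568,-0.191,0],"angular":[0,0,-0.66],"gripper":1},
    {"translation":[0.568,-0.191,0],"angular":[0,0,-0.66],"gripper":1},
    {"translation":[0.568,-0.191,0],"angular":[0,0,-0.66],"gripper":1},
    {"translation":[0.568,-0.191,0],"angular":[0,0,-0.66],"gripper":1},
    {"translation":[0.568,-0.191,0],"angular":[0,0,-0.66],"gripper":1},
    {"translation":[0.568,-0.191,0],"angular":[0,0,-0.66],"gripper":1},
    {"translation":[0.568,-0.191,0],"angular":[0,0,-0.66],"gripper":1}
  ]
}}

```text
t: 40.65
eef_pos: [0.6336, 0.1892, 0.1499]
orientation: [0.0, 0.691, 0.723, 0.0]
wrist_force: [-0.6, -0.5, 0.3]
grip_width: 0.0203
grasp_force: 25.0
```

```bash
python3 - <<'E'
from h import *
state();shot("wrist","w11")
x,y=dockp(.014,-.038)
chain([("place",x,y,.062,2.6),("up",x,y,.15,2.6)],[("hovC",.528,-.286,.1,46)])
E
```

```text
t 40.65 p [0.6336 0.1892 0.1499] q [0.    0.691 0.723 0.   ] w 0.0203 F [-0.6 -0.5  0.3] gf 24.99972492456436
place [0.0031, 0.0011, 0.1464] -0.001
up [0.0031, 0.0011, -0.0003] -0.001
-- (0.634, 0.191, 0.15)
hovC [-0.7868, -0.2129, 0.0833] -0.723
-- (0.528, -0.286, 0.1)
```

View pics/w11.png

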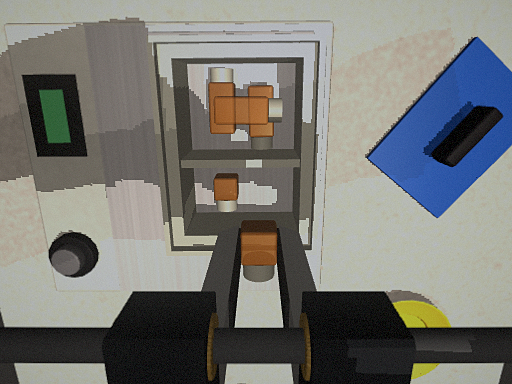

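The picture shows the three longs stacked in the larger compartment around (245,105), short A at (227,190) and short B held at (258,245). I'll place B and go for C.

{"fn": "carry_out", "kwargs": {
  "steps": [
    {"translation":[0.003,0.001,0.05],"angular":[0,0,0],"gripper":1},
    {"translation":[0.003,0.001,0.12],"angular":[0,0,0],"gripper":1},
    {"translation":[0.003,0.001,0.146],"angular":[0,0,0],"gripper":1},
    {"translation":[0.003,0.001,0.146],"angular":[0,0,0],"gripper":1},
    {"translation":[0.003,0.001,0.146],"angular":[0,0,0],"gripper":0.36},
    {"translation":[0.003,0.001,0.146],"angular":[0,0,0],"gripper":0.36},
    {"translation":[0.003,0.001,0.146],"angular":[0,0,0],"gripper":0.36},
    {"translation":[0.003,0.001,0.08],"angular":[0,0,0],"gripper":0.36},
    {"translation":[0.003,0.001,0.0],"angular":[0,0,0],"gripper":0.36},
    {"translation":[0.003,0.001,0.0],"angular":[0,0,0],"gripper":0.36}
  ]
}}

```text
t: 41.95
eef_pos: [0.6362, 0.193, 0.1539]
orientation: [0.001, 0.691, 0.723, 0.003]
wrist_force: [-0.0, -0.8, -0.5]
grip_width: 0.0304
grasp_force: 0.0
```

{"fn": "carry_out", "kwargs": {
  "steps": [
    {"translation":[-0.787,-0.213,-0.03],"angular":[0,0,-0.723],"gripper":0},
    {"translation":[-0.787,-0.213,-0.03],"angular":[0,0,-0.723],"gripper":0},
    {"translation":[-0.787,-0.213,0],"angular":[0,0,-0.723],"gripper":0},
    {"translation":[-0.787,-0.213,0],"angular":[0,0,-0.723],"gripper":0},
    {"translation":[-0.787,-0.213,0],"angular":[0,0,-0.723],"gripper":0},
    {"translation":[-0.787,-0.213,0.083],"angular":[0,0,-0.723],"gripper":0},
    {"translation":[-0.787,-0.213,0.083],"angular":[0,0,-0.723],"gripper":0},
    {"translation":[-0.787,-0.213,0.083],"angular":[0,0,-0.723],"gripper":0},
    {"translation":[-0.787,-0.213,0.083],"angular":[0,0,-0.723],"gripper":0},
    {"translation":[-0.787,-0.213,0.083],"angular":[0,0,-0.723],"gripper":0}
  ]
}}

```text
t: 43.2
eef_pos: [0.5279, -0.2851, 0.0993]
orientation: [-0.0, 0.375, 0.927, 0.0]
wrist_force: [0.1, -0.1, -0.2]
grip_width: 0.047
grasp_force: 0.0
```

```bash
python3 - <<'E'
from h import *
state();vials("w12")
chain([("down",.528,-.286,.004,45.5),("lift",.528,-.286,.15,45.5)],[("carry",*dockp(.0,-.038),.15,2.6)])
E
```

```text
t 43.2 p [ 0.5279 -0.2851  0.0993] q [-0.     0.375  0.927  0.   ] w 0.047 F [ 0.1 -0.1 -0.2] gf 0.0
[260. 197.] xy [ 0.5281 -0.2852] size [0.0188 0.0187] ang 45.9
down [-0.0015, -0.0029, 0.1595] 0.009
lift [-0.0014, -0.0027, -0.0839] 0.009
-- (0.528, -0.286, 0.15)
carry [0.4473, 0.6744, 0.0] 0.715
-- (0.62, 0.191, 0.15)
```

{"fn": "carry_out", "kwargs": {
  "steps": [
    {"translation":[0,0,0.1],"angular":[0,0,0],"gripper":0},
    {"translation":[0,0,0.15],"angular":[0,0,0],"gripper":0},
    {"translation":[0,0,0.16],"angular":[0,0,0],"gripper":0},
    {"translation":[0,0,0.16],"angular":[0,0,0],"gripper":1},
    {"translation":[0,0,0.16],"angular":[0,0,0],"gripper":1},
    {"translation":[0,0,0.16],"angular":[0,0,0],"gripper":1},
    {"translation":[0,0,0.16],"angular":[0,0,0],"gripper":1},
    {"translation":[0,0,0.09],"angular":[0,0,0],"gripper":1},
    {"translation":[0,0,0.0],"angular":[0,0,0],"gripper":1},
    {"translation":[0,0,-0.083],"angular":[0,0,0],"gripper":1}
  ]
}}

```text
t: 44.5
eef_pos: [0.5281, -0.2854, 0.1518]
orientation: [0.0, 0.375, 0.927, 0.0]
wrist_force: [1.5, -0.3, -0.5]
grip_width: 0.0201
grasp_force: 25.0
```

{"fn": "carry_out", "kwargs": {
  "steps": [
    {"translation":[0.447,0.674,0],"angular":[0,0,0.715],"gripper":1},
    {"translation":[0.447,0.674,0],"angular":[0,0,0.715],"gripper":1},
    {"translation":[0.447,0.674,0],"angular":[0,0,0.715],"gripper":1},
    {"translation":[0.447,0.674,0],"angular":[0,0,0.715],"gripper":1},
    {"translation":[0.447,0.674,0],"angular":[0,0,0.715],"gripper":1},
    {"translation":[0.447,0.674,0],"angular":[0,0,0.715],"gripper":1},
    {"translation":[0.447,0.674,0],"angular":[0,0,0.715],"gripper":1},
    {"translation":[0.447,0.674,0],"angular":[0,0,0.715],"gripper":1},
    {"translation":[0.447,0.674,0],"angular":[0,0,0.715],"gripper":1},
    {"translation":[0.447,0.674,0],"angular":[0,0,0.715],"gripper":1}
  ]
}}

```text
t: 45.75
eef_pos: [0.6158, 0.192, 0.1496]
orientation: [0.0, 0.687, 0.726, -0.0]
wrist_force: [0.2, -0.5, -0.3]
grip_width: 0.0197
grasp_force: 25.0
```

```bash
python3 - <<'E'
from h import *
state();shot("wrist","w13")
x,y=dockp(0,-.038)
chain([("place",x,y,.063,2.6),("up",x,y,.15,2.6)],[("look",.58,.13,.3,2.6)])
E
```

```text
t 45.75 p [0.6158 0.192  0.1496] q [ 0.     0.687  0.726 -0.   ] w 0.0197 F [ 0.2 -0.5 -0.3] gf 24.999867975711823
place [0.0, 0.0071, 0.1444] 0.008
up [-0.0001, 0.0071, -0.0006] 0.008
-- (0.62, 0.191, 0.15)
look [-0.0981, -0.0715, -0.25] -0.0
-- (0.58, 0.13, 0.3)
```

{"fn": "carry_out", "kwargs": {
  "steps": [
    {"translation":[0,0.007,0.05],"angular":[0,0,0.008],"gripper":1},
    {"translation":[0,0.007,0.12],"angular":[0,0,0.008],"gripper":1},
    {"translation":[0,0.007,0.144],"angular":[0,0,0.008],"gripper":1},
    {"translation":[0,0.007,0.144],"angular":[0,0,0.008],"gripper":1},
    {"translation":[0,0.007,0.144],"angular":[0,0,0.008],"gripper":0.36},
    {"translation":[0,0.007,0.144],"angular":[0,0,0.008],"gripper":0.36},
    {"translation":[0,0.007,0.144],"angular":[0,0,0.008],"gripper":0.36},
    {"translation":[0,0.007,0.08],"angular":[0,0,0.008],"gripper":0.36},
    {"translation":[0,0.007,0.0],"angular":[0,0,0.008],"gripper":0.36},
    {"translation":[0,0.007,0.0],"angular":[0,0,0.008],"gripper":0.36}
  ]
}}

```text
t: 47.05
eef_pos: [0.6222, 0.1929, 0.1537]
orientation: [0.001, 0.691, 0.723, 0.003]
wrist_force: [0.3, 0.6, -0.1]
grip_width: 0.0299
grasp_force: 0.0
```

{"fn": "carry_out", "kwargs": {
  "steps": [
    {"translation":[-0.098,-0.071,-0.25],"angular":[0,0,0],"gripper":0.36},
    {"translation":[-0.098,-0.071,-0.25],"angular":[0,0,0],"gripper":0.36},
    {"translation":[-0.098,-0.071,-0.25],"angular":[0,0,0],"gripper":0.36},
    {"translation":[-0.098,-0.071,-0.25],"angular":[0,0,0],"gripper":0.36},
    {"translation":[-0.098,-0.071,-0.25],"angular":[0,0,0],"gripper":0.36},
    {"translation":[-0.098,-0.071,-0.25],"angular":[0,0,0],"gripper":0.36},
    {"translation":[-0.098,-0.071,-0.25],"angular":[0,0,0],"gripper":0.36},
    {"translation":[-0.098,-0.071,-0.25],"angular":[0,0,0],"gripper":0.36},
    {"translation":[-0.098,-0.071,-0.25],"angular":[0,0,0],"gripper":0.36},
    {"translation":[-0.098,-0.071,-0.25],"angular":[0,0,0],"gripper":0.36}
  ]
}}

```text
t: 48.3
eef_pos: [0.5804, 0.1314, 0.2995]
orientation: [-0.0, 0.691, 0.723, 0.0]
wrist_force: [-0.7, -1.1, 0.0]
grip_width: 0.0299
grasp_force: 0.0
```

```bash
python3 - <<'E'
from h import *
state();c,im=shot("wrist","w14")
import pickle;pickle.dump(c,open("c14.pkl","wb"))
chain([("look",.63,-.17,.3,-13)])
E
```

```text
t 48.3 p [0.5804 0.1314 0.2995] q [-0.     0.691  0.723  0.   ] w 0.0299 F [-0.7 -1.1  0. ] gf 0.0
look [-0.5056, 0.0596, -0.0008] 0.261
-- (0.63, -0.17, 0.3)
```

View pics/w14.png

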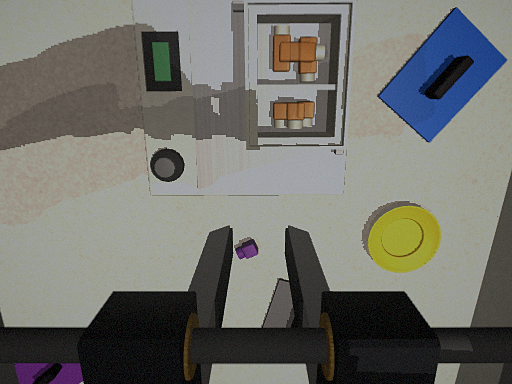

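The picture shows all three longs around (297,52) and all three shorts around (294,112), each in its own compartment. Next the lid.

{"fn": "carry_out", "kwargs": {
  "steps": [
    {"translation":[-0.506,0.06,0],"angular":[0,0,0.261],"gripper":0.0},
    {"translation":[-0.506,0.06,0],"angular":[0,0,0.261],"gripper":0.0},
    {"translation":[-0.506,0.06,0],"angular":[0,0,0.261],"gripper":0.0},
    {"translation":[-0.506,0.06,0],"angular":[0,0,0.261],"gripper":0.0},
    {"translation":[-0.506,0.06,0],"angular":[0,0,0.261],"gripper":0.0},
    {"translation":[-0.506,0.06,0],"angular":[0,0,0.261],"gripper":0.0},
    {"translation":[-0.506,0.06,0],"angular":[0,0,0.261],"gripper":0.0},
    {"translation":[-0.506,0.06,0],"angular":[0,0,0.261],"gripper":0.0},
    {"translation":[-0.506,0.06,0],"angular":[0,0,0.261],"gripper":0.0},
    {"translation":[-0.506,0.06,0],"angular":[0,0,0.261],"gripper":0.0}
  ]
}}

```text
t: 49.6
eef_pos: [0.6303, -0.1695, 0.2997]
orientation: [-0.0, 0.782, 0.623, 0.0]
wrist_force: [-0.6, -0.3, -0.6]
grip_width: 0.0472
grasp_force: 0.0
```

```bash
python3 - <<'E'
from h import *
import pickle
c=pickle.load(open("c14.pkl","rb"));P=plane(c,[[353,3],[343,146],[248,147],[246,4]],.096)[:,:2]
print("tray",P.round(4).tolist(),P.mean(0))
state();c,im=shot("wrist","w15")
h=cv2.cvtColor(im,cv2.COLOR_RGB2HSV)
m=(h[...,2]<55);m[240:]=0
for b in blobs(m,100):
    r=cv2.minAreaRect(plane(c,b[:,0],.034)[:,:2].astype(np.float32));print("dark",b[:,0].mean(0).round(),np.round(r[0],4),np.round(r[1],4),round(r[2],1))
m=(h[...,2]>80)&(h[...,2]<150)&(h[...,1]<45);m[240:]=0
for b in blobs(cv2.morphologyEx(m.astype(np.uint8),cv2.MORPH_OPEN,np.ones((5,5))),2500):
    r=cv2.minAreaRect(plane(c,b[:,0],.006)[:,:2].astype(np.float32));print("grey",b[:,0].mean(0).round(),np.round(r[0],4),np.round(r[1],4),round(r[2],1))
E
```

```text
tray [[0.6679, 0.3024], [0.6745, 0.1573], [0.5672, 0.1513], [0.5599, 0.2965]] [0.61735018 0.22687787]
t 49.6 p [ 0.6303 -0.1695  0.2997] q [-0.     0.782  0.623  0.   ] w 0.0472 F [-0.6 -0.3 -0.6] gf 0.0
dark [270. 130.] [ 0.6534 -0.148 ] [0.0638 0.0215] 85.4
grey [388. 118.] [ 0.8175 -0.1718] [0.0781 0.0954] 85.0
grey [272. 131.] [ 0.6542 -0.1509] [0.1403 0.0999] 76.8
```

View pics/w15.png

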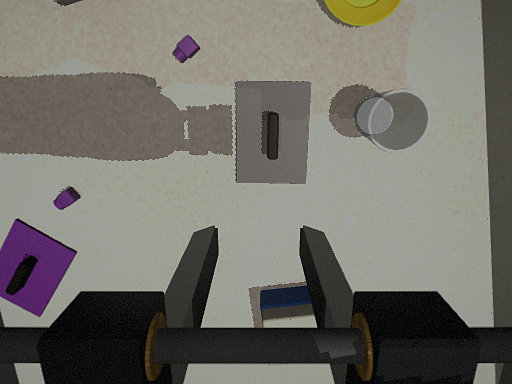

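The picture shows the grey lid as a rectangle centred at (272,131) with its handle at (272,135). It measures 140×100 mm at (0.654,−0.151), yaw −13.2°.

```bash
python3 - <<'E'
from h import *
L=(.6542,-.1505)
chain([("hov",*L,.08,-13.2),("down",*L,.011,-13.2)],[("lift",*L,.17,-13.2)],[("carry",.6185,.228,.17,2.6)],[("low",.6185,.228,.112,2.6)])
E
```

```text
hov [0.0401, 0.0316, 0.3661] 0.004
down [0.0401, 0.0316, 0.4811] 0.004
-- (0.654, -0.15, 0.011)
lift [0.0, 0.0, -0.265] -0.0
-- (0.654, -0.15, 0.17)
carry [0.6006, -0.202, 0.0] -0.263
-- (0.619, 0.228, 0.17)
low [0.0, 0.0, 0.0967] -0.0
-- (0.619, 0.228, 0.112)
```

{"fn": "carry_out", "kwargs": {
  "grip_force": 35,
  "steps": [
    {"translation":[0.04,0.032,0.1],"angular":[0,0,0],"gripper":0.2},
    {"translation":[0.04,0.032,0.2],"angular":[0,0,0],"gripper":0.2},
    {"translation":[0.04,0.032,0.3],"angular":[0,0,0],"gripper":0.2},
    {"translation":[0.04,0.032,0.366],"angular":[0,0,0],"gripper":0.2},
    {"translation":[0.04,0.032,0.366],"angular":[0,0,0],"gripper":0.2},
    {"translation":[0.04,0.032,0.366],"angular":[0,0,0],"gripper":0.2},
    {"translation":[0.04,0.032,0.44],"angular":[0,0,0],"gripper":0.2},
    {"translation":[0.04,0.032,0.475],"angular":[0,0,0],"gripper":0.2},
    {"translation":[0.04,0.032,0.481],"angular":[0,0,0],"gripper":0.2},
    {"translation":[0.04,0.032,0.481],"angular":[0,0,0],"gripper":0.2}
  ]
}}

```text
t: 50.9
eef_pos: [0.6551, -0.1513, 0.0122]
orientation: [0.0, 0.783, 0.622, 0.0]
wrist_force: [0.4, 1.0, 1.4]
grip_width: 0.0375
grasp_force: 0.0
```

{"fn": "carry_out", "kwargs": {
  "grip_force": 35,
  "steps": [
    {"translation":[0,0,0],"angular":[0,0,0],"gripper":1},
    {"translation":[0,0,0],"angular":[0,0,0],"gripper":1},
    {"translation":[0,0,0],"angular":[0,0,0],"gripper":1},
    {"translation":[0,0,0],"angular":[0,0,0],"gripper":1},
    {"translation":[0,0,-0.03],"angular":[0,0,0],"gripper":1},
    {"translation":[0,0,-0.1],"angular":[0,0,0],"gripper":1},
    {"translation":[0,0,-0.18],"angular":[0,0,0],"gripper":1},
    {"translation":[0,0,-0.25],"angular":[0,0,0],"gripper":1},
    {"translation":[0,0,-0.265],"angular":[0,0,0],"gripper":1},
    {"translation":[0,0,-0.265],"angular":[0,0,0],"gripper":1}
  ]
}}

```text
t: 52.15
eef_pos: [0.6544, -0.1511, 0.1706]
orientation: [0.0, 0.783, 0.622, 0.0]
wrist_force: [0.3, 0.9, -1.9]
grip_width: 0.0135
grasp_force: 35.0
```

{"fn": "carry_out", "kwargs": {
  "steps": [
    {"translation":[0.08,-0.03,0],"angular":[0,0,-0.04],"gripper":1},
    {"translation":[0.17,-0.06,0],"angular":[0,0,-0.08],"gripper":1},
    {"translation":[0.26,-0.09,0],"angular":[0,0,-0.12],"gripper":1},
    {"translation":[0.35,-0.12,0],"angular":[0,0,-0.16],"gripper":1},
    {"translation":[0.44,-0.15,0],"angular":[0,0,-0.2],"gripper":1},
    {"translation":[0.52,-0.18,0],"angular":[0,0,-0.24],"gripper":1},
    {"translation":[0.58,-0.197,0],"angular":[0,0,-0.263],"gripper":1},
    {"translation":[0.6,-0.202,0],"angular":[0,0,-0.263],"gripper":1},
    {"translation":[0.6,-0.202,0],"angular":[0,0,-0.263],"gripper":1},
    {"translation":[0.6,-0.202,0],"angular":[0,0,-0.263],"gripper":1}
  ]
}}

```text
t: 53.4
eef_pos: [0.6176, 0.225, 0.1694]
orientation: [0.0, 0.691, 0.723, -0.001]
wrist_force: [-0.5, -0.5, -1.2]
grip_width: 0.0135
grasp_force: 35.0
```

```bash
python3 - <<'E'
from h import *
state();shot("wrist","w16")
chain([("low",.6185,.228,.112,2.6)])
E
```

```text
t 53.4 p [0.6176 0.225  0.1694] q [ 0.     0.691  0.723 -0.001] w 0.0135 F [-0.5 -0.5 -1.2] gf 34.99148190021515
low [0.0051, 0.0017, 0.0961] 0.0
-- (0.619, 0.228, 0.112)
```

View pics/w16.png

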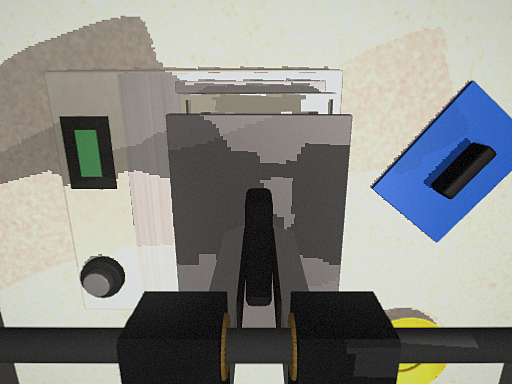

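The picture shows the lid held level above the tray, its far corners at (166,114) and (352,114), with the tray's far rim at row 94. I'll check the offset in the grip.

```bash
python3 - <<'E'
from h import *
c=cam("wrist");a=.045;D=np.array([.6185,.2287])
R=np.array([[np.cos(a),np.sin(a)],[-np.sin(a),np.cos(a)]])
t=env.observe()["eef_pos"][:2]
print("lid corners rel TCP (plate axes)",((plane(c,[[166,114],[352,114]],.1635)[:,:2]-t)@R.T).round(4).tolist())
im=cv2.imread("pics/w3.png")
E
python3 - <<'E'
import cv2
im=cv2.imread("pics/w16.png");cv2.imwrite("pics/z16.png",cv2.resize(im[60:130,150:370],(792,252),interpolation=2))
E
```

```text
lid corners rel TCP (plate axes) [[-0.0497, 0.0704], [0.0494, 0.0704]]
```

{"fn": "carry_out", "kwargs": {
  "steps": [
    {"translation":[0.005,0.002,0.03],"angular":[0,0,0],"gripper":1},
    {"translation":[0.005,0.002,0.07],"angular":[0,0,0],"gripper":1},
    {"translation":[0.005,0.002,0.09],"angular":[0,0,0],"gripper":1},
    {"translation":[0.005,0.002,0.096],"angular":[0,0,0],"gripper":1},
    {"translation":[0.005,0.002,0.096],"angular":[0,0,0],"gripper":1},
    {"translation":[0.005,0.002,0.096],"angular":[0,0,0],"gripper":1},
    {"translation":[0.005,0.002,0.096],"angular":[0,0,0],"gripper":1},
    {"translation":[0.005,0.002,0.096],"angular":[0,0,0],"gripper":1},
    {"translation":[0.005,0.002,0.096],"angular":[0,0,0],"gripper":1},
    {"translation":[0.005,0.002,0.096],"angular":[0,0,0],"gripper":1}
  ]
}}

```text
t: 54.7
eef_pos: [0.6185, 0.2299, 0.1124]
orientation: [-0.0, 0.69, 0.724, 0.0]
wrist_force: [-0.0, 0.5, -0.5]
grip_width: 0.014
grasp_force: 35.0
```

{"fn": "carry_out", "kwargs": {
  "steps": [
    {"translation":[-0.002,0,0],"angular":[0,0,0],"gripper":1},
    {"translation":[-0.002,0,0.003],"angular":[0,0,0],"gripper":1},
    {"translation":[-0.002,0,0.006],"angular":[0,0,0],"gripper":1},
    {"translation":[-0.002,0,0.009],"angular":[0,0,0],"gripper":1},
    {"translation":[-0.002,0,0.011],"angular":[0,0,0],"gripper":1},
    {"translation":[-0.002,0,0.013],"angular":[0,0,0],"gripper":1},
    {"translation":[-0.002,0,0.015],"angular":[0,0,0],"gripper":1},
    {"translation":[-0.002,0,0.017],"angular":[0,0,0],"gripper":1},
    {"translation":[-0.002,0,0.018],"angular":[0,0,0],"gripper":1},
    {"translation":[-0.002,0,0.018],"angular":[0,0,0],"gripper":1}
  ]
}}

```text
t: 55.95
eef_pos: [0.6185, 0.2287, 0.1015]
orientation: [-0.0, 0.69, 0.724, -0.0]
wrist_force: [0.3, -0.4, -2.3]
grip_width: 0.0137
grasp_force: 35.0
```

{"fn": "carry_out", "kwargs": {
  "steps": [
    {"translation":[0,0,0.001],"angular":[0,0,0],"gripper":1},
    {"translation":[0,0,0.002],"angular":[0,0,0],"gripper":1},
    {"translation":[0,0,0.002],"angular":[0,0,0],"gripper":1},
    {"translation":[0,0,0.002],"angular":[0,0,0],"gripper":0.4},
    {"translation":[0,0,0.002],"angular":[0,0,0],"gripper":0.4},
    {"translation":[0,0,0.002],"angular":[0,0,0],"gripper":0.4},
    {"translation":[0,0,0.002],"angular":[0,0,0],"gripper":0.4},
    {"translation":[0,0,-0.05],"angular":[0,0,0],"gripper":0.4},
    {"translation":[0,0,-0.12],"angular":[0,0,0],"gripper":0.4},
    {"translation":[0,0,-0.2],"angular":[0,0,0],"gripper":0.4}
  ]
}}

```text
t: 57.2
eef_pos: [0.6181, 0.2286, 0.2224]
orientation: [-0.0, 0.69, 0.724, -0.0]
wrist_force: [0.5, 0.1, 1.0]
grip_width: 0.0279
grasp_force: 0.0
```

{"fn": "carry_out", "kwargs": {
  "steps": [
    {"translation":[-0.15,-0.06,-0.13],"angular":[0,0,0],"gripper":1},
    {"translation":[-0.15,-0.06,-0.13],"angular":[0,0,0],"gripper":1},
    {"translation":[-0.15,-0.06,-0.13],"angular":[0,0,0],"gripper":1},
    {"translation":[-0.15,-0.06,-0.13],"angular":[0,0,0],"gripper":1},
    {"translation":[-0.15,-0.06,-0.13],"angular":[0,0,0],"gripper":1},
    {"translation":[-0.15,-0.06,-0.13],"angular":[0,0,0],"gripper":1},
    {"translation":[-0.15,-0.06,-0.13],"angular":[0,0,0],"gripper":1},
    {"translation":[-0.15,-0.06,-0.13],"angular":[0,0,0],"gripper":1},
    {"translation":[-0.15,-0.06,-0.13],"angular":[0,0,0],"gripper":1},
    {"translation":[-0.15,-0.06,-0.13],"angular":[0,0,0],"gripper":1}
  ]
}}

```text
t: 58.45
eef_pos: [0.5869, 0.1371, 0.2995]
orientation: [-0.0, 0.69, 0.724, 0.0]
wrist_force: [1.1, 0.6, -1.6]
grip_width: 0.0002
grasp_force: 0.0
```

```bash
python3 - <<'E'
from h import *
state();c,im=shot("wrist","w17")
h=cv2.cvtColor(im,cv2.COLOR_RGB2HSV);V=h[...,2];print("lid px",proj(c,[[.6185,.2287,.094]]).round())
u,v=proj(c,[[.625,.187,.094]]).round().astype(int)[0];print("sample",u,v,h[v,u])
for w in ((.6185-.005+.0,.2287-.05,.094),(.65,.2287,.094),(.585,.2287,.094)):
    u,v=proj(c,[w]).round().astype(int)[0];print(h[v,u])
# lid edges in plate axes: sample value profile across
a=.045
for ax,lo,hi,off in((0,-.065,.065,.045),(0,-.065,.065,-.045),(1,-.085,.085,.03),(1,-.085,.085,-.03)):
    t=np.arange(lo,hi,.001);X=[]
    for s in t:
        d=(s,off) if ax==0 else (off,s)
        X.append([.6185+d[0]*np.cos(a)-d[1]*np.sin(a),.2287+d[0]*np.sin(a)+d[1]*np.cos(a),.094])
    p=proj(c,X);val=cv2.remap(V,p[:,0].astype(np.float32)[None],p[:,1].astype(np.float32)[None],1)[0]
    print(ax,off,"start",val[:22].tolist(),"end",val[-22:].tolist())
m=(V<55);m[240:]=0
for b in blobs(m,60):
    r=cv2.minAreaRect(plane(c,b[:,0],.122)[:,:2].astype(np.float32));print("dark",b[:,0].mean(0).round(),np.round(r[0],4),np.round(r[1],4),round(r[2],1))
E
```

```text
t 58.45 p [0.5869 0.1371 0.2995] q [-0.     0.69   0.724  0.   ] w 0.0002 F [ 1.1  0.6 -1.6] gf 0.0
lid px [[292.  83.]]
sample 295 122 [  8  20 103]
[ 17  17 103]
[19 21 97]
[  4  19 106]
0 0.045 start [113, 106, 108, 109, 110, 109, 105, 153, 162, 161, 163, 138, 143, 171, 119, 74, 104, 103, 104, 105, 104, 105] end [105, 105, 104, 105, 107, 106, 96, 80, 69, 83, 151, 167, 162, 159, 150, 133, 157, 157, 157, 155, 156, 154]
0 -0.045 start [93, 92, 90, 90, 89, 88, 93, 95, 100, 100, 100, 91, 90, 99, 89, 52, 54, 53, 54, 54, 57, 55] end [109, 110, 107, 106, 108, 111, 109, 102, 72, 62, 111, 176, 168, 164, 159, 157, 161, 159, 157, 157, 158, 157]
1 0.03 start [164, 165, 167, 166, 166, 168, 167, 160, 160, 164, 170, 117, 50, 101, 180, 126, 103, 105, 109, 108, 105, 104] end [103, 102, 103, 103, 101, 102, 95, 141, 122, 55, 134, 163, 156, 155, 157, 161, 156, 132, 0, 0, 0, 0]
1 -0.03 start [160, 161, 163, 162, 160, 160, 160, 163, 163, 165, 150, 85, 59, 118, 177, 178, 96, 95, 101, 99, 100, 104] end [102, 100, 101, 103, 101, 103, 100, 108, 85, 83, 146, 162, 156, 154, 158, 151, 145, 121, 0, 0, 0, 0]
dark [162. 168.] [0.4831 0.1336] [0.0364 0.0342] 35.1
dark [252. 120.] [0.5771 0.1907] [0.0126 0.0566] 2.7
dark [442.  82.] [0.7659 0.2356] [0.0528 0.0172] 53.4
dark [290.  82.] [0.6139 0.2288] [0.0217 0.0592] 2.2
dark [157.  65.] [0.481  0.2377] [0.0357 0.054 ] 2.6
```

The lid profile is symmetric in the recess, with edges at ±50 and ±70 mm about the tray centre, so it is seated. Next the button.

```bash
python3 - <<'E'
from h import *
c=cam("wrist");im=cv2.imread("pics/w17.png");V=im.max(2);m=(V<60);m[240:]=0
for b in blobs(m,60):
    if abs(b[:,0].mean(0)-[162,168]).max()<6:
        for z in(.03,.04,.05):
            r=cv2.minEnclosingCircle(plane(c,b[:,0],z)[:,:2].astype(np.float32));print(z,np.round(r,4) if 0 else r)
chain([("above",.4605,.1095,.15,2.6),("near",.4605,.1095,.075,2.6)])
E
```

```text
0.03 ((0.45758530497550964, 0.1110689789056778), 0.02340693213045597)
0.04 ((0.46037226915359497, 0.11349890381097794), 0.02288719452917576)
0.05 ((0.4631592929363251, 0.11592885851860046), 0.02236739732325077)
above [-0.0358, -0.2127, 0.2493] 0.003
near [-0.0358, -0.2127, 0.3743] 0.003
-- (0.461, 0.11, 0.075)
```

```bash
python3 - <<'E'
from h import *
from scipy.optimize import least_squares
cal=env.calibration("wrist")
def cc(p,q):
    T=np.eye(4);T[:3,:3]=Ro.from_quat([q[0],q[1],q[2],0][1:3]+[0,0] if 0 else [q[1],q[2],q[3],q[0]]).as_matrix();T[:3,3]=p;W=T@cal["tool_from_camera"]
    return dict(K=np.array(cal["mtx"]),k=cal["k1"],R=W[:3,:3],o=W[:3,3])
q=[0,.691,.723,0];V=[("w11",[.6336,.1892,.1499],(66,262)),("w16",[.6176,.225,.1694],(96,284)),("w14",[.5804,.1314,.2995],(165,167)),("w17",[.5869,.1371,.2995],(160,171))]
obs=[]
for n,p,uv in V:
    im=cv2.imread(f"pics/{n}.png");v=im.max(2);sub=v[uv[1]-22:uv[1]+23,uv[0]-22:uv[0]+23]
    # grey top: mid-dark blob containing the seed
    m=((sub>62)&(sub<150)).astype(np.uint8);k,l,s,ce=cv2.connectedComponentsWithStats(cv2.erode(m,np.ones((3,3))))
    i=l[22,22];print(n,sub[22,22],s[i,4] if i else None,ce[i].round(1)+np.array(uv)-22 if i else None)
    obs.append((cc(p,q),(ce[i]+np.array(uv)-22) if i and s[i,4]<500 else np.array(uv,float)))
f=lambda X:np.concatenate([proj(c,X)[0]-u for c,u in obs])
r=least_squares(f,[.46,.11,.045]);print(r.x.round(4),r.fun.round(1))
E
```

```text
w11 94 473 [ 65.3 262.1]
w16 129 393 [ 96.  284.4]
w14 96 237 [164.1 167. ]
w17 90 232 [159.2 171. ]
[0.4586 0.1125 0.0486] [-0.  -0.5 -0.   0.4 -0.   0.   0.1  0.1]
```

{"fn": "carry_out", "kwargs": {
  "steps": [
    {"translation":[-0.031,-0.216,0.0],"angular":[0,0,0],"gripper":1},
    {"translation":[-0.031,-0.216,0.0],"angular":[0,0,0],"gripper":1},
    {"translation":[-0.031,-0.216,0.1],"angular":[0,0,0],"gripper":1},
    {"translation":[-0.031,-0.216,0.2],"angular":[0,0,0],"gripper":1},
    {"translation":[-0.031,-0.216,0.3],"angular":[0,0,0],"gripper":1},
    {"translation":[-0.031,-0.216,0.37],"angular":[0,0,0],"gripper":1},
    {"translation":[-0.031,-0.216,0.391],"angular":[0,0,0],"gripper":1},
    {"translation":[-0.031,-0.216,0.391],"angular":[0,0,0],"gripper":1},
    {"translation":[-0.031,-0.216,0.391],"angular":[0,0,0],"gripper":1},
    {"translation":[-0.031,-0.216,0.391],"angular":[0,0,0],"gripper":1}
  ]
}}

```text
t: 59.75
eef_pos: [0.4592, 0.1126, 0.0663]
orientation: [0.0, 0.69, 0.724, 0.001]
wrist_force: [0.4, -0.9, -0.2]
grip_width: 0.0003
grasp_force: 0.0
```

{"fn": "carry_out", "kwargs": {
  "steps": [
    {"translation":[0,0,0.015],"angular":[0,0,0],"gripper":1},
    {"translation":[0,0,0.023],"angular":[0,0,0],"gripper":1},
    {"translation":[0,0,0.027],"angular":[0,0,0],"gripper":1},
    {"translation":[0,0,0.03],"angular":[0,0,0],"gripper":1},
    {"translation":[0,0,0.032],"angular":[0,0,0],"gripper":1},
    {"translation":[0,0,0.034],"angular":[0,0,0],"gripper":1},
    {"translation":[0,0,0.036],"angular":[0,0,0],"gripper":1},
    {"translation":[0,0,0.036],"angular":[0,0,0],"gripper":1},
    {"translation":[0,0,0.036],"angular":[0,0,0],"gripper":1},
    {"translation":[0,0,0.036],"angular":[0,0,0],"gripper":1}
  ]
}}

```text
t: 61.0
eef_pos: [0.4583, 0.1123, 0.044]
orientation: [-0.0, 0.69, 0.724, 0.0]
wrist_force: [-7.5, -1.1, 21.4]
grip_width: 0.0004
grasp_force: 10.5
```

{"fn": "carry_out", "kwargs": {
  "steps": [
    {"translation":[0,0,0.002],"angular":[0,0,0],"gripper":1},
    {"translation":[0,0,0.002],"angular":[0,0,0],"gripper":1},
    {"translation":[0,0,0.002],"angular":[0,0,0],"gripper":1},
    {"translation":[0,0,0.002],"angular":[0,0,0],"gripper":1},
    {"translation":[0,0,0.002],"angular":[0,0,0],"gripper":1},
    {"translation":[0,0,0.002],"angular":[0,0,0],"gripper":1},
    {"translation":[0,0,0.002],"angular":[0,0,0],"gripper":1},
    {"translation":[0,0,0.002],"angular":[0,0,0],"gripper":1},
    {"translation":[0,0,0.002],"angular":[0,0,0],"gripper":1},
    {"translation":[0,0,0.002],"angular":[0,0,0],"gripper":1}
  ]
}}

```text
t: 62.25
eef_pos: [0.4584, 0.1124, 0.0435]
orientation: [-0.0, 0.69, 0.724, 0.0]
wrist_force: [-12.7, -3.8, 42.5]
grip_width: 0.0003
grasp_force: 21.1
```

```bash
python3 - <<'E'
from h import *
state();c,im=shot("wrist","w18")
# where the button's top edge sits under the tool
im2=cv2.imread("pics/w18.png")
for w in((.4586,.1305,.0),):pass
for z in (.03,.035,.04,.045):
    print(z,proj(c,[[.4586,.1125+.014,z],[.4586,.1125+.022,z]]).round().tolist())
u=int(proj(c,[[.4586,.13,.04]])[0,0]);print([(v,im2[v,u].tolist()) for v in range(120,230,5)])
E
```

```text
t 62.25 p [0.4584 0.1124 0.0435] q [-0.     0.69   0.724  0.   ] w 0.0003 F [-12.7  -3.8  42.5] gf 21.1042994633317
0.03 [[261.0, 209.0], [261.0, 196.0]]
0.035 [[261.0, 212.0], [261.0, 199.0]]
0.04 [[261.0, 215.0], [261.0, 202.0]]
0.045 [[261.0, 218.0], [262.0, 205.0]]
[(120, [153, 169, 169]), (125, [156, 169, 168]), (130, [156, 173, 171]), (135, [155, 171, 170]), (140, [154, 171, 167]), (145, [155, 169, 167]), (150, [155, 171, 169]), (155, [86, 96, 103]), (160, [89, 99, 104]), (165, [93, 102, 108]), (170, [86, 93, 100]), (175, [160, 176, 172]), (180, [159, 173, 172]), (185, [152, 167, 164]), (190, [157, 167, 168]), (195, [165, 178, 174]), (200, [18, 30, 24]), (205, [38, 37, 41]), (210, [35, 34, 35]), (215, [30, 33, 36]), (220, [59, 61, 64]), (225, [52, 53, 54])]
```

{"fn": "carry_out", "kwargs": {
  "steps": [
    {"translation":[0,0,-0.01],"angular":[0,0,0],"gripper":1},
    {"translation":[0,0,-0.01],"angular":[0,0,0],"gripper":1},
    {"translation":[0,0,-0.01],"angular":[0,0,0],"gripper":1},
    {"translation":[0,0,-0.01],"angular":[0,0,0],"gripper":1},
    {"translation":[0,0,-0.01],"angular":[0,0,0],"gripper":1},
    {"translation":[0,0,-0.01],"angular":[0,0,0],"gripper":1},
    {"translation":[0,0,-0.01],"angular":[0,0,0],"gripper":1},
    {"translation":[0,0,-0.01],"angular":[0,0,0],"gripper":1},
    {"translation":[0,0,-0.01],"angular":[0,0,0],"gripper":1},
    {"translation":[0,0,-0.01],"angular":[0,0,0],"gripper":1}
  ]
}}

```text
t: 63.55
eef_pos: [0.4583, 0.1123, 0.0482]
orientation: [-0.0, 0.69, 0.724, 0.0]
wrist_force: [1.1, -0.1, 2.1]
grip_width: 0.0002
grasp_force: 1.3
```

There is still spring contact 4.7 mm above the hard stop, so the button was pressed beyond 4 mm. Now I'll retreat and check.

{"fn": "carry_out", "kwargs": {
  "steps": [
    {"translation":[0,0,-0.1],"angular":[0,0,0],"gripper":1},
    {"translation":[0,0,-0.2],"angular":[0,0,0],"gripper":1},
    {"translation":[0.031,0.216,-0.418],"angular":[0,0,0],"gripper":1},
    {"translation":[0.031,0.216,-0.418],"angular":[0,0,0],"gripper":1},
    {"translation":[0.031,0.216,-0.418],"angular":[0,0,0],"gripper":1},
    {"translation":[0.031,0.216,-0.418],"angular":[0,0,0],"gripper":1},
    {"translation":[0.031,0.216,-0.418],"angular":[0,0,0],"gripper":1},
    {"translation":[0.031,0.216,-0.418],"angular":[0,0,0],"gripper":1},
    {"translation":[0.031,0.216,-0.418],"angular":[0,0,0],"gripper":1},
    {"translation":[0.031,0.216,-0.418],"angular":[0,0,0],"gripper":1}
  ]
}}

```text
t: 64.8
eef_pos: [0.5865, 0.1371, 0.2988]
orientation: [-0.0, 0.69, 0.724, -0.0]
wrist_force: [-0.4, 0.5, -0.2]
grip_width: 0.0004
grasp_force: 0.0
```

```bash
python3 - <<'E'
from h import *
state();c,im=shot("wrist","w19");V=im.max(2);a=.045
for ax,off in((0,.045),(0,-.045),(1,.03),(1,-.03)):
    t=np.arange(-.085,.085,.001) if ax else np.arange(-.065,.065,.001)
    X=[[.6185+(off if ax else s)*np.cos(a)-(s if ax else off)*np.sin(a),.2287+(off if ax else s)*np.sin(a)+(s if ax else off)*np.cos(a),.094] for s in t]
    p=proj(c,X).astype(np.float32);v=cv2.remap(V,p[None,:,0],p[None,:,1],1)[0];print(ax,off,v[:22].tolist(),v[-22:].tolist())
im0=cv2.imread("pics/w17.png");d=cv2.absdiff(im0,im[:,:,::-1]).max(2);print("diff from w17, tray region",(d[:150,230:360]>40).sum(),"amber on bench",len(blobs(amber(im),40)))
h=shot("side","side9")[1];print("amber side",[b[:,0].mean(0).round().tolist() for b in blobs(amber(h),12)])
E
```

```text
t 64.8 p [0.5865 0.1371 0.2988] q [-0.     0.69   0.724 -0.   ] w 0.0004 F [-0.4  0.5 -0.2] gf 0.0
0 0.045 [108, 106, 107, 109, 110, 110, 108, 134, 162, 163, 164, 114, 159, 168, 122, 75, 97, 103, 103, 103, 104, 105] [104, 106, 104, 105, 102, 106, 111, 106, 49, 77, 156, 165, 164, 157, 132, 144, 156, 156, 157, 155, 154, 156]
0 -0.045 [93, 89, 88, 91, 93, 93, 92, 93, 98, 100, 93, 87, 96, 103, 86, 61, 50, 53, 57, 54, 52, 59] [106, 104, 108, 110, 108, 105, 101, 93, 79, 47, 127, 161, 166, 163, 143, 136, 162, 159, 157, 158, 156, 158]
1 0.03 [165, 166, 166, 164, 165, 166, 167, 166, 163, 162, 168, 137, 53, 146, 172, 136, 110, 106, 107, 106, 106, 106] [103, 102, 100, 101, 102, 100, 99, 109, 104, 80, 121, 156, 158, 158, 157, 160, 153, 128, 0, 0, 0, 0]
1 -0.03 [162, 164, 163, 164, 163, 160, 160, 159, 162, 165, 154, 101, 54, 107, 177, 172, 109, 96, 98, 101, 103, 101] [105, 98, 102, 101, 102, 101, 103, 100, 77, 93, 149, 158, 156, 157, 159, 159, 151, 99, 0, 0, 0, 0]
diff from w17, tray region 448 amber on bench 0
amber side []
```

The lid and tray haven't moved and no amber is left on the bench. Handing in.

```bash
python3 -c "
from cell import env
print(env.job_done())"
```

```text
the job is handed in; nothing more can be done
None
```

I handed the job in at about 65 s, with no verdict shown: tray against both stops, six amber vials in their compartments, lid seated and start button pressed, all by my own measurements.

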